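Case a mounted specimen and turn the case over

TASK

Swing the lid of the small aluminium clamshell case up past its balance point so that it stays open by itself, put the small black resin-mounted specimen flat in its pocket, and shut the lid. Then turn the shut case over in the gripper, lowering it and not letting it topple or the lid come open, and leave it lying flat upside down on its lid on the worktop with the specimen inside. Leave the things that stand round about where they are.

Things in the scene. Friction and masses are not known exactly. Their poses are not given: they have to be found in the camera images.
- case_center (a point): Centre of the aluminium clamshell case, shut: 66 mm along x, 52 along y, 42 along z, 0.5 kg, flat faces. Fixed to the base half, the lower 28 mm. x points to the hinged side, y along the hinge, z from base to lid (up at the start). Grip it across the base's two end faces, 52 mm apart along y; the lid is 1 mm narrower there each side. It stands on its hinged +x side; a tab sticks out on the -x side.
- case_pocket (a point): Centre of the pocket's floor in the base half, 18 mm above the case's underside and 6 mm to the -x side of the case's middle; axes as the case. The pocket is 42 mm (x) by 40 mm (y), open upward when the lid is up; its walls are 6 mm thick (18 mm on the hinged side) and rise 10 mm above the floor to the seam. The lid's hollow, same outline, adds 11 mm of height.
- case_hinge (a point): Middle of the lid's hinge axis (along y), at the seam 28 mm above the case's underside, 2.5 mm inside the hinged face; axes as the case.
- lid (a joint): Lid angle: 0 shut (as at the start), 1.95 open against its stop, leaning back over the hinged side. It turns about the hinge from the -x side up and over towards +x. An over-centre spring with its balance point near 1.1 rad pulls it, damped, shut below and open beyond, and holds it there lightly, also upside down. Opening takes about 1 N at the tab; over 1.7 N tips the case.
- lid_tab (a point): Holding point on the lid's tab, a flat bar 12 mm wide (y) and 6 mm thick that stands out 26 mm from the middle of the lid's front (-x) side. The point is 15 mm out from that face, 34 mm above the worktop when shut; from the hinge axis it is then 78.5 mm towards -x and 6 mm up. Axes turn with the lid (those of the case when shut). Pinch it across its width.
- specimen_center (a point): Centre of the specimen: an upright black resin cylinder 30 mm in diameter and 18 mm high with a small pale polished patch on its top, 0.03 kg, half-way up (9 mm above its underside). At the start a white puck and a vial stand close to it, one on its +x side and one on its -x side, so there is room for fingers on its +y and -y sides only.
- puck: Bystander: round white sample carrier 52 mm in diameter, 20 mm high, origin at the centre of its underside, about 50 mm from the specimen's axis. Leave alone.
- vial: Bystander: glass vial with black cap, 23 mm in diameter, 53 mm high, origin at the centre of its underside, about 50 mm from the specimen's axis. Leave alone.
- weight: Bystander: round steel weight 42 mm in diameter, 24 mm high, standing on the case's +y side, origin at the centre of its underside. Leave alone.
- paste: Bystander: paste syringe lying on the bench on the case's -y side, along the case's x within 25 degrees or so, 119 mm long and 26 mm wide, origin under its centre. Leave alone.
- microscope_a: Obstacle, fixed furniture: a black upright microscope, about 0.30 m high. It fills the worktop from x = 0.33 to 0.47 and y = -0.13 to 0.03 m in the world.
- microscope_b: Obstacle, fixed furniture: a second black upright microscope, about 0.28 m high. It fills the worktop from x = 0.43 to 0.57 and y = 0.03 to 0.18 m in the world. A large machine stands farther left, at y above 0.40 and x above 0.42.
- stereo_microscope: Obstacle, fixed furniture: a grey stereo microscope, about 0.40 m high, from x = 0.35 to 0.66 m and at y below -0.42 m in the world. Behind the worktop a wall face stands at x = 0.90 m for y below 0.
Mind the look-alikes: they are no part of the job. What is shaped like the part that bears specimen_center but yellow is not meant.

How it is judged:
By the outcome, as a careful person would: the job done as asked, in the order asked, and still so for the second after the job is handed in, with the robot touching nothing.
It also fails if it takes over 72 s, if anything falls off the work surface, if the arm or the gripper's body presses on something with over 40 N, if the wrist force passes 120 N, or if a joint passes its speed limit or range.

ROBOT

A 7-joint arm with a two-finger parallel gripper is mounted at the origin on a cart in front of the work surface, level with it; the furniture and walls round the work are solid. World frame = base frame: x ahead of the robot, y to its left, z up, the work surface at z = 0. Lengths are in m, angles in rad, forces in N, time in s.
With the tool pointing down it reaches from about 0.4 to 0.85 m from the base axis. Payload 10.4 kg.
Tool frame: the origin (TCP) lies between the finger pads; the fingertips stand 14 mm ahead of it and the grasp point (between the pads) lies 5 mm behind it; z points along the fingers, y is the line along which they close (so a half turn about z gives the same grasp; the last joint's range is limited). The gripper opens to 87 mm and grips with 3 to 60 N. Pads are 19 mm wide; open, the fingers measure 117 mm over their backs; the gripper's body (75 mm by 190 mm) begins 51 mm behind the grasp point.
Start: joints at [-1.319, 0.332, -0.065, 1.46, 0.022, 1.35, -0.088], TCP at [0.17, 0.602, 0.237] pointing down, gripper open.
Joint ranges: [-2.6, 2.6], [-0.5, 2.12], [-1.47, 1.34], [0.16, 2.42], [-1.27, 4.41], [0.06, 2.06], [-2.6, 2.6]. Speed limits (rad/s): [2.22, 2.22, 2.79, 2.79, 3.14, 3.14, 3.14].

INTERFACE

Orientations are given as a unit quaternion [x, y, z, w].
In Python, from bench import * gives the robot as it stands.
- The arm moves only by the tool drive_tool, never from a script. Its argument "deltas" is a list of rows, each a list of 7 numbers: the turn, a rotation vector about the tool's x, y, z in degrees, then the shift along the tool's x, y, z in m, then the closure, from -1 (fully open) to 1 (shut). A call has 1 to 12 rows; each row is the pose to reach, as a shift and turn from the pose commanded when the call began, along the tool's axes at that moment; what a row does not reach only later rows make up. A row lasts 1/10 s, in which the tool goes at most 50 mm and 8.59 degrees, less where a joint would pass 70% of its speed; a pose out of reach is approached as far as the arm can. A call with a gripper value outside its range is refused whole. The fingers move at their own pace and stop on an object; "squeeze" is the grip in N (left out, the last holds). Time passes only in rows, so rows that repeat a pose let the fingers close. It gives the time, the measured TCP pose, the force and the opening at its end, in the units of the state.
- read_state(): the state, without advancing time (a new reading comes with each control period).
- camera(name): name is "scene" or "top"; returns (picture, depth): 400x640x3 uint8, red, green, blue; 400x640 float32, m along the optical axis (not along the pixel's ray), 0 where there is no reading.
- camera_params(name): a dict with "K" (3x3 intrinsics, pixels), "R" (3x3) and "t" (3): a world point X has camera coordinates R X + t. Camera axes: x right, y down, z forward; pixel columns grow to the right and rows downward; lengths in m; the calibration is good to about 2 mm. A picture is of the moment at which its call begins. camera_params takes no time and is no camera call.
- close_job(): hands the job in, once; it reports no verdict.
Trained networks look in the newest picture that a camera, given by its name, has taken for a name from the list of things; names that differ only in an ending like _2 or _b are one class to them, and where a whole thing is asked for, a point or a joint stands for the part that bears it (a point fixed in the world has none). Each returns a list of dicts, best first, with "score" (0 to 1); they miss things now and then, are a little off and sometimes report something else, mostly with a low value. They report only what shows in the picture. A call takes as long as a camera call. They do not tell look-alikes from the thing itself.
- outline_of(label, camera): "pixels" (400x640 bool, what is visible of it) and "location" ([column, row] as shares, 0 to 1, of the picture: columns of its width, rows of its height, amid what is visible of it).
- tip_of(label, camera): "location" ([column, row] as shares, 0 to 1, of the picture: columns of its width, rows of its height: a listed point, or the origin of a listed thing).
The state is a dict: "time": time; "joint_positions": joint angles; "joint_vel": joint speeds; "joint_torque": joint torques, N m; "ee_pos": TCP position; "eef_rot": TCP orientation; "ft_force": force on the tool from outside, world axes, zero at the start; "torque": the same for the moment, N m; "width": finger opening in m.
Only numpy, scipy, OpenCV 4.12 (cv2) and the standard library are available. Lean on these libraries where they do the work, as an engineer would, in place of code of your own. Each camera call takes 0.05 s, during which the arm holds its last target. There are 200 camera calls.

## Working session

There is one attempt and no reset: what is moved stays moved. The work goes in short steps, Python scripts to look and compute and a tool call to move; the robot and the scene stay as the last step left them, time stands still between calls to the robot, and variables do not carry over. Pictures are saved under pics/ and viewed, on a budget of 10 in all, crops included, one or two more only if the job needs it, and the job is handed in when it is done.

Besides the shell and the picture viewer there is one more tool, called after "Emit:" as a command line: name --pt "numbers of a row" for each row, then --argument value for the rest. drive_tool: Moves the arm, as the interface text tells. Its arguments: {"type":"object","properties":{"deltas":{"type":"array"},"squeeze":{"type":"number"}},"required":["deltas"]}

```bash
ls; mkdir -p pics
cat > h.py <<'E'
from bench import *
import numpy as np, cv2
from scipy.spatial.transform import Rotation as R
def world(cam,px,d=None,z=None):
    P=camera_params(cam);K,Rm,t=map(np.array,(P["K"],P["R"],P["t"]))
    px=np.atleast_2d(px).astype(float)
    r=np.c_[px,np.ones(len(px))]@np.linalg.inv(K).T
    C=-Rm.T@t; w=r@Rm
    s=np.asarray(d)[:,None] if d is not None else ((z-C[2])/w[:,2])[:,None]
    return C+s*w
E
python3 - <<'E'
from h import *
s=read_state();print({k:np.round(v,3) for k,v in s.items()})
for c in("scene","top"):
    im,d=camera(c);cv2.imwrite(f"pics/{c}0.png",im[:,:,::-1])
    P=camera_params(c);print(c,-np.array(P["R"]).T@P["t"],np.round(P["R"],2).tolist(),P["K"][0][0])
    for n in["case_center","case_pocket","case_hinge","lid_tab","specimen_center","puck","vial","weight","paste"]:
        z={"case_center":.021,"case_hinge":.028,"lid_tab":.034,"specimen_center":.009}.get(n,.0)
        for o in tip_of(n,c)[:3]:
            p=np.array(o["location"])*[640,400];print(n,round(o["score"],2),p.round(),world(c,p,z=z)[0].round(3))
E
```

```text
pics
{'time': np.float64(0.0), 'joint_positions': array([-1.319,  0.333, -0.065,  1.461,  0.022,  1.35 , -0.088]), 'joint_vel': array([ 0.001,  0.   , -0.   ,  0.001, -0.001, -0.001,  0.001]), 'joint_torque': array([-0.0000e+00, -6.2323e+01,  2.5000e-02, -3.8990e+01, -6.1000e-02,
        3.9000e-02,  0.0000e+00]), 'ee_pos': array([0.17 , 0.601, 0.236]), 'eef_rot': array([ 0.137,  0.991, -0.001, -0.   ]), 'ft_force': array([-0.605,  0.365, -0.14 ]), 'torque': array([ 0.002, -0.025, -0.035]), 'width': np.float64(0.087)}
scene [ 0.08472905 -0.98801446  1.11883271] [[0.86, -0.52, -0.01], [-0.39, -0.64, -0.67], [0.34, 0.57, -0.75]] 435.3086918486849
case_center 0.9 [331. 208.] [ 0.57  -0.202  0.021]
case_center 0.6 [314. 146.] [0.676 0.091 0.021]
case_pocket 0.91 [331. 216.] [ 0.562 -0.216  0.   ]
case_hinge 0.57 [327. 219.] [ 0.535 -0.239  0.028]
case_hinge 0.56 [337. 204.] [ 0.596 -0.201  0.028]
lid_tab 0.61 [322. 215.] [ 0.525 -0.221  0.034]
specimen_center 0.64 [316. 166.] [0.635 0.006 0.009]
specimen_center 0.51 [301. 150.] [0.631 0.108 0.009]
specimen_center 0.43 [295. 138.] [0.643 
[... 202 characters left out ...]
1217 -0.18562886  1.17006086] [[0.02, -1.0, -0.01], [-0.99, -0.02, -0.15], [0.15, 0.01, -0.99]] 450.7461104743773
case_center 0.96 [328. 183.] [ 0.57  -0.218  0.021]
case_pocket 0.65 [330. 191.] [ 0.553 -0.223  0.   ]
case_hinge 0.7 [324. 178.] [ 0.582 -0.206  0.028]
lid_tab 0.58 [334. 203.] [ 0.516 -0.234  0.034]
specimen_center 0.68 [329. 186.] [ 0.565 -0.22   0.009]
specimen_center 0.66 [208. 163.] [0.621 0.1   0.009]
specimen_center 0.54 [240. 159.] [0.633 0.015 0.009]
puck 0.57 [209. 142.] [0.682 0.104 0.   ]
vial 0.66 [213. 181.] [0.575 0.085 0.   ]
weight 0.49 [285. 203.] [ 0.52  -0.107  0.   ]
paste 0.73 [327. 191.] [ 0.555 -0.215  0.   ]
paste 0.47 [369. 186.] [ 0.569 -0.327  0.   ]
```

Run:
```python
import cv2,numpy as np
t=cv2.imread("pics/top0.png")[110:260,170:410];s=cv2.imread("pics/scene0.png")[110:270,260:400]
cv2.imwrite("pics/t0c.png",cv2.resize(t,None,fx=3.3,fy=3.3,interpolation=2))
cv2.imwrite("pics/s0c.png",cv2.resize(s,None,fx=3.5,fy=3.5,interpolation=2))
```

```text
(no output)
```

View pics/t0c.png

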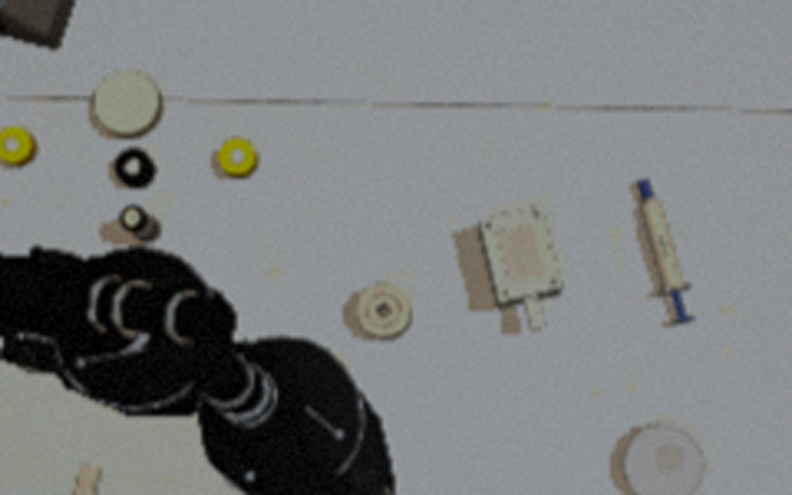

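View pics/s0c.png

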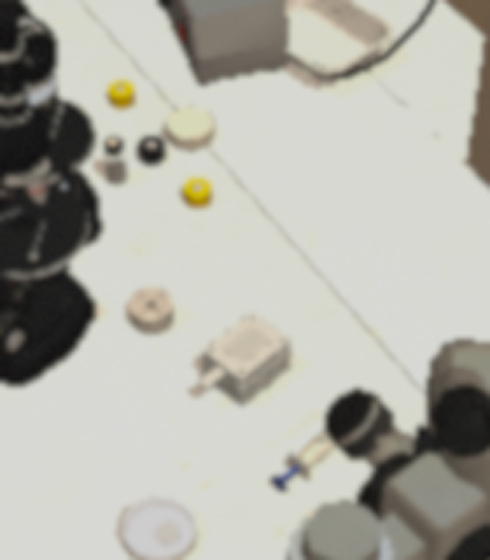

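The top crop shows three cylinders of the specimen's shape: yellow at about (175,154) and (242,158), and black at (211,161) in full-picture pixels. The black one, standing between the puck (209,142) and the vial (211,176), is the one meant: it has the pale patch, and both crops show it enlarged. The case is at (328,185) with its tab towards the robot (332,204).

```bash
cat >> h.py <<'E'
def cloud(cam,box):
    im,d=camera(cam);v,u=np.nonzero(d>0)
    X=world(cam,np.c_[u,v],d=d[v,u]);b=np.array(box)
    return X[((X>b[:,0])&(X<b[:,1])).all(1)]
def rect(X):
    r=cv2.minAreaRect((X[:,:2]*1000).astype(np.float32));return np.round(r[0],1),np.round(r[1],1),round(r[2],1)
E
python3 - <<'E'
from h import *
print(R.from_quat(read_state()["eef_rot"]).as_matrix().round(3))
for cam in("top","scene"):
    X=cloud(cam,[[.44,.66],[-.29,-.15],[.012,.1]])
    T=X[X[:,2]>.037];print(cam,"case top",len(T),np.median(T[:,2]).round(4),rect(T),T.mean(0).round(4))
    n=(X[:,0]<.525)&(X[:,2]>.024)&(X[:,2]<.045);N=X[n];print("tab",len(N),N.mean(0).round(4) if len(N) else 0,N.min(0) if len(N) else 0)
    for n,b in dict(spec=[[.60,.65],[.07,.125],[.014,.03]],puck=[[.64,.72],[.06,.15],[.012,.05]],vial=[[.55,.60],[.06,.13],[.03,.08]],weight=[[.48,.56],[-.15,-.07],[.018,.05]],paste=[[.48,.66],[-.38,-.28],[.01,.05]]).items():
        X=cloud(cam,b)
        if len(X)>5: print(n,len(X),rect(X),np.percentile(X[:,2],[5,50,95]).round(3))
E
```

```text
[[-0.962  0.271  0.   ]
 [ 0.271  0.962  0.   ]
 [ 0.     0.    -1.   ]]
top case top 539 0.0423 (array([ 547.2, -219.1]), array([91. , 50.4]), 14.9) [ 0.5562 -0.2164  0.0425]
tab 58 [ 0.5157 -0.2226  0.0374] [ 0.50160969 -0.23332087  0.02443396]
spec 102 (array([629.1,  93.2]), array([29.3, 27.7]), 45.8) [0.015 0.019 0.023]
puck 324 (array([673.1, 100.7]), array([50.7, 65.2]), 82.7) [0.015 0.02  0.024]
vial 79 (array([579.4,  81.3]), array([20.2, 21.9]), 63.0) [0.032 0.051 0.055]
weight 207 (array([ 516.7, -110.4]), array([40.7, 40.4]), 45.3) [0.021 0.024 0.027]
paste 231 (array([ 569.7, -330. ]), array([118.1,  21.3]), 13.1) [0.012 0.017 0.021]
scene case top 265 0.0418 (array([ 548. , -220.2]), array([92.3, 54.3]), 13.1) [ 0.5558 -0.2191  0.0418]
tab 35 [ 0.5169 -0.2223  0.0358] [ 0.50366619 -0.23614978  0.02578455]
spec 39 (array([628.5,  89.9]), array([31.2, 27.6]), 42.3) [0.014 0.018 0.022]
puck 119 (array([676.2,  94.4]), array([64.1, 51.3]), 41.4) [0.014 0.019 0.024]
vial 45 (array([578.4,  80.8]), array([21.7, 24.4]), 11.0) [0.032 0.043 0.055]
weight 97 (array([ 517.7, -111.7]), array([40.3, 39.7]), 35.9) [0.019 0.023 0.027]
paste 88 (array([ 543.2, -336.3]), array([66.1, 26.9]), 24.7) [0.011 0.016 0.02 ]
```

```bash
cat >> h.py <<'E'
def goto(p,yaw,tilt):
    """shift/turn in tool axes to TCP p; tool y = case-y at yaw(deg); tilt>0: fingers point along +x case"""
    s=read_state();R0=R.from_quat(s["eef_rot"])
    Rd=R.from_euler("z",yaw,degrees=True)*R.from_euler("y",-tilt,degrees=True)*R.from_matrix([[-1,0,0],[0,1,0],[0,0,-1.]])
    if p is None:p=s["ee_pos"]
    d=R0.inv()
    print("turn",(d*Rd).as_rotvec(degrees=True).round(1),"shift",d.apply(np.array(p)-s["ee_pos"]).round(4))
def st():
    s=read_state();print("t",round(float(s["time"]),2),"p",np.round(s["ee_pos"],4),"F",np.round(s["ft_force"],1),"w",round(float(s["width"]),4),"q",np.round(s["joint_positions"],2),
     "eul",R.from_quat(s["eef_rot"]).apply([[0,1,0],[0,0,1]]).round(3).tolist())
E
python3 - <<'E'
from h import *
from scipy.optimize import minimize
for cam in("top","scene"):
    X=cloud(cam,[[.44,.66],[-.29,-.15],[.037,.06]])
    T=X
    for yaw in (11,12,13,14,15,16):
        c,s=np.cos(np.radians(yaw)),np.sin(np.radians(yaw))
        a=T[:,0]*c+T[:,1]*s;b=-T[:,0]*s+T[:,1]*c
        m=a>np.percentile(a,99)-.06
        q=np.percentile(a,98.5);l=np.percentile(b[m],[2,98]);cen=np.array([q-.033,l.mean()])
        print(cam,yaw,"ywidth",np.diff(l).round(4),"centre",(cen[0]*c-cen[1]*s).round(4),(cen[0]*s+cen[1]*c).round(4))
goto([.40,.25,.42],14,0)
E
```

```text
top 11 ywidth [0.0487] centre 0.558 -0.2158
top 12 ywidth [0.0487] centre 0.558 -0.2158
top 13 ywidth [0.0484] centre 0.5579 -0.2158
top 14 ywidth [0.0481] centre 0.5578 -0.2159
top 15 ywidth [0.0486] centre 0.5577 -0.216
top 16 ywidth [0.0485] centre 0.5579 -0.2161
scene 11 ywidth [0.05] centre 0.5593 -0.2173
scene 12 ywidth [0.0494] centre 0.5597 -0.2174
scene 13 ywidth [0.0487] centre 0.5601 -0.2174
scene 14 ywidth [0.0485] centre 0.5602 -0.2174
scene 15 ywidth [0.0484] centre 0.5599 -0.2174
scene 16 ywidth [0.0484] centre 0.5598 -0.2175
turn [  0.    0.  -29.7] shift [-0.3172 -0.2758 -0.1835]
```

Emit:
drive_tool --pt "0 0 -8 -0.04 -0.04 -0.05 -1" --pt "0 0 -16 -0.08 -0.08 -0.1 -1" --pt "0 0 -24 -0.12 -0.13 -0.14 -1" --pt "0 0 -30 -0.17 -0.17 -0.18 -1" --pt "0 0 -30 -0.22 -0.21 -0.183 -1" --pt "0 0 -30 -0.27 -0.25 -0.183 -1" --pt "0 0 -30 -0.317 -0.276 -0.183 -1" --pt "0 0 -30 -0.317 -0.276 -0.183 -1" --pt "0 0 -30 -0.317 -0.276 -0.183 -1"

```text
time: 2.6
ee_pos: [0.3874, 0.2652, 0.4166]
eef_rot: [-0.124, 0.992, 0.0, 0.0]
ft_force: [0.8, 1.3, 0.4]
width: 0.0873
```

Run:
```python
from h import *
st()
goto([.52,-.225,.40],14,0);goto([.5114,-.2286,.10],14,10)
```

```text
t 2.6 p [0.3874 0.2652 0.4166] F [0.8 1.3 0.4] w 0.0873 q [-0.89 -0.06  0.19  1.53  0.01  1.67  1.11] eul [[-0.246, 0.969, 0.001], [0.001, 0.001, -1.0]]
turn [0.  0.  0.3] shift [-0.0078 -0.5078  0.0162]
turn [  0.1 -10.    0.3] shift [ 0.0017 -0.5094  0.3162]
```

Emit:
drive_tool --pt "0 0 0 0 -0.05 0 -1" --pt "0 0 0 0 -0.1 0 -1" --pt "0 0 0 0 -0.15 0 -1" --pt "0 0 0 0 -0.2 0 -1" --pt "0 0 0 0 -0.25 0 -1" --pt "0 0 0 0 -0.3 0 -0.8" --pt "0 0 0 0 -0.35 0 -0.6" --pt "0 0 0 0 -0.4 0 -0.4" --pt "0 0 0 0 -0.45 0.02 -0.4" --pt "0 0 0 0 -0.49 0.05 -0.4" --pt "0 0 0 0 -0.49 0.1 -0.4" --pt "0 0 0 0 -0.49 0.15 -0.4"

```text
time: 3.8
ee_pos: [0.507, -0.2097, 0.2668]
eef_rot: [-0.122, 0.992, -0.001, 0.001]
ft_force: [1.7, 0.4, -1.7]
width: 0.0608
```

Run:
```python
from h import *
st()
goto([.5114,-.2286,.08],14,10);goto([.5114,-.2286,.034],14,10)
```

```text
t 3.8 p [ 0.507  -0.2097  0.2668] F [ 1.7  0.4 -1.7] w 0.0608 q [-0.41  0.17  0.81  1.66 -0.13  1.37  2.24] eul [[-0.243, 0.97, -0.001], [0.001, -0.001, -1.0]]
turn [-0.1 -9.9  0.1] shift [ 0.0005 -0.0191  0.1868]
turn [-0.1 -9.9  0.1] shift [ 0.0006 -0.019   0.2328]
```

Emit:
drive_tool --pt "0 0 8.5 0 0 0 -0.4" --pt "0 0 17 0 0 0 -0.4" --pt "0 0 25.5 0 0 0 -0.4" --pt "0 0 34 0 0 0 -0.4" --pt "0 0 42.5 0 0 0 -0.4" --pt "0 0 51 0 0 0 -0.4" --pt "0 0 59.5 0 0 0 -0.4" --pt "0 0 68 0 0 0 -0.4" --pt "0 0 76.5 0 0 0 -0.4" --pt "0 0 85 0 0 0 -0.4" --pt "0 0 93.5 0 0 0 -0.4" --pt "0 0 100 0 0 0 -0.4"

```text
time: 5.0
ee_pos: [0.5073, -0.2077, 0.2682]
eef_rot: [0.682, 0.731, 0.0, 0.0]
ft_force: [0.0, 1.0, 0.4]
width: 0.061
```

Emit:
drive_tool --pt "0 0 8.5 0 0 0 -0.4" --pt "0 0 17 0 0 0 -0.4" --pt "0 0 25.5 0 0 0 -0.4" --pt "0 0 34 0 0 0.02 -0.4" --pt "0 0 42.5 0 0 0.04 -0.4" --pt "0 0 51 0 0 0.06 -0.4" --pt "0 0 59.5 0 0 0.08 -0.4" --pt "0 0 68 0 0 0.1 -0.4" --pt "0 0 76.5 0 0 0.12 -0.4" --pt "0 0 80 0 0 0.14 -0.4" --pt "0 0 80 0 0 0.15 -0.4" --pt "0 0 80 0 0 0.15 -0.4"

```text
time: 6.2
ee_pos: [0.5067, -0.2075, 0.1172]
eef_rot: [0.992, 0.125, -0.001, -0.0]
ft_force: [-0.5, -0.1, -0.1]
width: 0.0609
```

Run:
```python
from h import *
st()
goto([.5114,-.2286,.08],194,-10);goto([.5114,-.2286,.034],194,-10)
```

```text
t 6.2 p [ 0.5067 -0.2075  0.1172] F [-0.5 -0.1 -0.1] w 0.0609 q [-0.63  0.51  1.18  1.85 -0.52  1.14 -0.58] eul [[0.248, -0.969, -0.001], [-0.002, 0.0, -1.0]]
turn [-0.1 10.1  0.4] shift [-0.0006  0.0217  0.0372]
turn [-0.1 10.1  0.4] shift [-0.0006  0.0217  0.0832]
```

Emit:
drive_tool --pt "0 5 0.4 0 0.022 0.01 -0.4" --pt "0 10 0.4 0 0.022 0.035 -0.2" --pt "0 10 0.4 0 0.022 0.06 0" --pt "0 10 0.4 0 0.022 0.083 0.2" --pt "0 10 0.4 -0.0005 0.022 0.083 0.2" --pt "0 10 0.4 -0.0005 0.022 0.083 0.2"

```text
time: 6.8
ee_pos: [0.5127, -0.2297, 0.0363]
eef_rot: [0.989, 0.121, 0.087, -0.011]
ft_force: [-0.4, -0.2, -0.0]
width: 0.036
```

Run:
```python
from h import *
st()
goto([.5114,-.2286,.034],194,-10)
im,_=camera("top");a=im[150:240,280:380];im,_=camera("scene");b=im[160:250,280:380]
cv2.imwrite("pics/p1.png",cv2.resize(np.hstack([a,b])[:,:,::-1],None,fx=4,fy=4,interpolation=2))
```

```text
t 6.8 p [ 0.5127 -0.2297  0.0363] F [-0.4 -0.2 -0. ] w 0.036 q [-0.44  0.51  1.02  1.99 -0.75  0.87 -0.34] eul [[0.24, -0.971, -0.0], [0.169, 0.042, -0.985]]
turn [ 0.  -0.  -0.1] shift [-0.0014 -0.0014  0.0021]
```

View pics/p1.png

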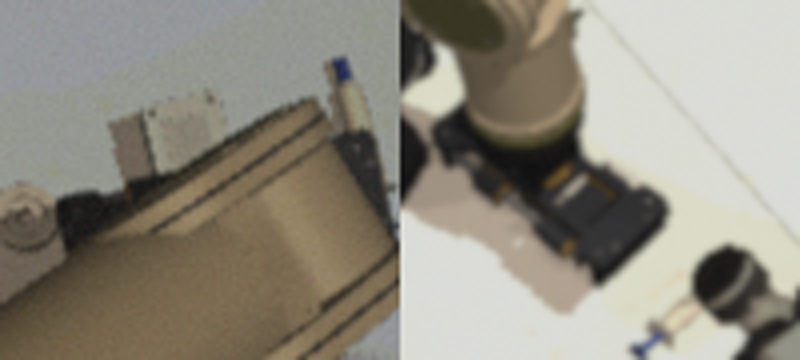

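The arm hides the tab in both views: the gripper is over the case's front edge at about (160,190) in the left half. I'll close gently and check the opening, which should be 12 mm.

Emit:
drive_tool --pt "0 0 0 0 0 0 0.4" --pt "0 0 0 0 0 0 0.6" --pt "0 0 0 0 0 0 0.7" --pt "0 0 0 0 0 0 0.8" --pt "0 0 0 0 0 0 0.9" --pt "0 0 0 0 0 0 0.9" --pt "0 0 0 0 0 0 0.9" --squeeze 3

```text
time: 7.6
ee_pos: [0.5123, -0.229, 0.0351]
eef_rot: [0.989, 0.12, 0.087, -0.011]
ft_force: [-0.7, 1.3, 3.3]
width: 0.0129
```

Run:
```python
from h import *
st()
# arc rows: lid angle th, tool turn a about +case y (=-tool y), in tool axes
s=read_state();p=s["ee_pos"];ex=np.array([.970,.242,0]);h=np.array([.5886,-.2093,.028])
r=np.array([(p-h)@ex,p[2]-h[2]]);print("r",r, "lat",(p-h)@[-.242,.97,0])
Rt=R.from_quat(s["eef_rot"]).inv()
for th in range(0,78,3):
    c,q=np.cos(np.radians(th)),np.sin(np.radians(th))
    d=np.array([c*r[0]+q*r[1],-q*r[0]+c*r[1]])-r
    print(th,round(-th*.62,1),Rt.apply(ex*d[0]+[0,0,d[1]]).round(4))
```

```text
t 7.6 p [ 0.5123 -0.229   0.0351] F [-0.7  1.3  3.3] w 0.0129 q [-0.44  0.51  1.02  1.99 -0.75  0.87 -0.34] eul [[0.24, -0.971, -0.001], [0.168, 0.043, -0.985]]
r [-0.07879806  0.00712217] lat -0.0005885181626206572
0 0.0 [0. 0. 0.]
3 -1.9 [ 0.0012 -0.     -0.004 ]
6 -3.7 [ 0.0026 -0.     -0.0079]
9 -5.6 [ 0.0042 -0.     -0.0117]
12 -7.4 [ 0.006  -0.     -0.0154]
15 -9.3 [ 0.008  -0.     -0.0191]
18 -11.2 [ 0.0101 -0.     -0.0226]
21 -13.0 [ 0.0125 -0.     -0.026 ]
24 -14.9 [ 0.015  -0.0001 -0.0293]
27 -16.7 [ 0.0177 -0.0001 -0.0324]
30 -18.6 [ 0.0206 -0.0001 -0.0354]
33 -20.5 [ 0.0236 -0.0001 -0.0382]
36 -22.3 [ 0.0268 -0.0001 -0.0409]
39 -24.2 [ 0.03   -0.0001 -0.0434]
42 -26.0 [ 0.0335 -0.0001 -0.0458]
45 -27.9 [ 0.037  -0.0001 -0.0479]
48 -29.8 [ 0.0406 -0.0001 -0.0499]
51 -31.6 [ 0.0444 -0.0001 -0.0517]
54 -33.5 [ 0.0482 -0.0002 -0.0532]
57 -35.3 [ 0.0521 -0.0002 -0.0546]
60 -37.2 [ 0.0561 -0.0002 -0.0558]
63 -39.1 [ 0.0601 -0.0002 -0.0567]
66 -40.9 [ 0.0642 -0.0002 -0.0575]
69 -42.8 [ 0.0683 -0.0002 -0.058 ]
72 -44.6 [ 0.0724 -0.0002 -0.0583]
75 -46.5 [ 0.0766 -0.0002 -0.0584]
```

Emit:
drive_tool --pt "0 -1.2 0 0.0008 0 -0.0027 0.9" --pt "0 -2.5 0 0.0017 0 -0.0053 0.9" --pt "0 -3.7 0 0.0026 0 -0.0079 0.9" --pt "0 -5 0 0.0037 0 -0.0105 0.9" --pt "0 -6.2 0 0.0048 0 -0.013 0.9" --pt "0 -7.4 0 0.006 0 -0.0154 0.9" --pt "0 -8.7 0 0.0073 0 -0.0179 0.9" --pt "0 -10 0 0.0087 0 -0.0203 0.9" --pt "0 -11.2 0 0.0101 0 -0.0226 0.9" --pt "0 -12.4 0 0.0117 0 -0.0249 0.9" --pt "0 -13.7 0 0.0133 0 -0.0271 0.9" --pt "0 -14.9 0 0.015 0 -0.0293 0.9" --squeeze 3

```text
time: 8.8
ee_pos: [0.5217, -0.2268, 0.0667]
eef_rot: [0.992, 0.121, -0.043, 0.005]
ft_force: [-2.6, 0.4, -1.0]
width: 0.0125
```

```bash
cat >> h.py <<'E'
def arc(th0,ths,k):
    s=read_state();p=s["ee_pos"];ex=np.array([.970,.242,0]);h=np.array([.5886,-.2093,.028])
    r=np.array([(p-h)@ex,p[2]-h[2]]);print("lidang",np.degrees(np.arctan2(r[1],-r[0]))-5.17,"rad",np.hypot(*r),"lat",(p-h)@[-.242,.97,0])
    Rt=R.from_quat(s["eef_rot"]).inv()
    for th in ths:
        a=np.radians(th-th0);c,q=np.cos(a),np.sin(a)
        d=np.array([c*r[0]+q*r[1],-q*r[0]+c*r[1]])-r
        print(th,round(-(th-th0)*k,1),Rt.apply(ex*d[0]+[0,0,d[1]]).round(4))
E
python3 - <<'E'
from h import *
st();arc(24,range(26,80,2),.62)
im,_=camera("scene");b=im[160:250,280:380]
cv2.imwrite("pics/p2.png",cv2.resize(b[:,:,::-1],None,fx=4,fy=4,interpolation=2))
X=cloud("scene",[[.54,.62],[-.26,-.17],[.0,.1]]);print(len(X),np.percentile(X[:,2],[5,50,95]).round(3))
E
```

```text
t 8.8 p [ 0.5217 -0.2268  0.0667] F [-2.6  0.4 -1. ] w 0.0125 q [-0.5   0.67  1.08  1.77 -0.58  1.15 -0.56] eul [[0.24, -0.971, -0.001], [-0.085, -0.02, -0.996]]
lidang 24.087469767518797 rad 0.07924385838858108 lat -0.000797946552386724
26 -1.2 [ 0.0012 -0.     -0.0025]
28 -2.5 [ 0.0024 -0.     -0.005 ]
30 -3.7 [ 0.0038 -0.     -0.0074]
32 -5.0 [ 0.0052 -0.     -0.0097]
34 -6.2 [ 0.0067 -0.     -0.0121]
36 -7.4 [ 0.0083 -0.     -0.0143]
38 -8.7 [ 0.01   -0.     -0.0165]
40 -9.9 [ 0.0118 -0.     -0.0187]
42 -11.2 [ 0.0136 -0.0001 -0.0207]
44 -12.4 [ 0.0155 -0.0001 -0.0227]
46 -13.6 [ 0.0174 -0.0001 -0.0247]
48 -14.9 [ 0.0195 -0.0001 -0.0266]
50 -16.1 [ 0.0216 -0.0001 -0.0284]
52 -17.4 [ 0.0237 -0.0001 -0.0301]
54 -18.6 [ 0.0259 -0.0001 -0.0318]
56 -19.8 [ 0.0282 -0.0001 -0.0333]
58 -21.1 [ 0.0305 -0.0001 -0.0348]
60 -22.3 [ 0.0329 -0.0001 -0.0363]
62 -23.6 [ 0.0353 -0.0001 -0.0376]
64 -24.8 [ 0.0378 -0.0001 -0.0388]
66 -26.0 [ 0.0403 -0.0001 -0.04  ]
68 -27.3 [ 0.0429 -0.0001 -0.0411]
70 -28.5 [ 0.0455 -0.0002 -0.042 ]
72 -29.8 [ 0.0481 -0.0002 -0.0429]
74 -31.0 [ 0.0507 -0.0002 -0.0437]
76 -32.2 [ 0.0534 -0.0002 -0.0444]
78 -33.5 [ 0.0561 -0.0002 -0.045 ]
142 [0.    0.009 0.061]
```

Emit:
drive_tool --pt "0 -1.2 0 0.0007 0 -0.0025 0.9" --pt "0 -2.5 0 0.0016 0 -0.005 0.9" --pt "0 -3.7 0 0.0029 0 -0.0074 0.9" --pt "0 -5 0 0.0042 0 -0.0097 0.9" --pt "0 -6.2 0 0.0057 0 -0.0121 0.9" --pt "0 -7.4 0 0.0073 0 -0.0143 0.9" --pt "0 -8.7 0 0.009 0 -0.0165 0.9" --pt "0 -9.9 0 0.0108 0 -0.0187 0.9" --pt "0 -11.2 0 0.0126 0 -0.0207 0.9" --pt "0 -12.4 0 0.0145 0 -0.0227 0.9" --pt "0 -13.6 0 0.0164 0 -0.0247 0.9" --pt "0 -14.9 0 0.0185 0 -0.0266 0.9"

```text
time: 10.1
ee_pos: [0.5419, -0.2219, 0.0916]
eef_rot: [0.978, 0.119, -0.172, 0.021]
ft_force: [-0.4, 1.4, -0.3]
width: 0.012
```

Run:
```python
from h import *
st();arc(48,range(50,76,2),.62)
X=cloud("scene",[[.54,.62],[-.26,-.17],[.0,.1]]);print(len(X),np.percentile(X[:,2],[5,50,95]).round(3))
```

```text
t 10.1 p [ 0.5419 -0.2219  0.0916] F [-0.4  1.4 -0.3] w 0.012 q [-0.45  0.85  1.06  1.51 -0.48  1.45 -0.67] eul [[0.239, -0.971, -0.001], [-0.331, -0.081, -0.94]]
lidang 47.575856583853565 rad 0.07991403302659442 lat -0.0009316063708202085
50 -1.2 [ 0.0016 -0.     -0.0023]
52 -2.5 [ 0.0032 -0.     -0.0046]
54 -3.7 [ 0.0049 -0.     -0.0068]
56 -5.0 [ 0.0067 -0.     -0.0089]
58 -6.2 [ 0.0085 -0.     -0.011 ]
60 -7.4 [ 0.0105 -0.     -0.013 ]
62 -8.7 [ 0.0125 -0.0001 -0.015 ]
64 -9.9 [ 0.0145 -0.0001 -0.0168]
66 -11.2 [ 0.0167 -0.0001 -0.0186]
68 -12.4 [ 0.0189 -0.0001 -0.0203]
70 -13.6 [ 0.0211 -0.0001 -0.022 ]
72 -14.9 [ 0.0234 -0.0001 -0.0236]
74 -16.1 [ 0.0258 -0.0001 -0.025 ]
400 [0.001 0.022 0.085]
```

Emit:
drive_tool --pt "0 -1.2 0 0.0016 0 -0.0023 0.9" --pt "0 -2.5 0 0.0032 0 -0.0046 0.9" --pt "0 -3.7 0 0.0049 0 -0.0068 0.9" --pt "0 -5 0 0.0067 0 -0.0089 0.9" --pt "0 -6.2 0 0.0085 0 -0.011 0.9" --pt "0 -7.4 0 0.0105 0 -0.013 0.9" --pt "0 -8.7 0 0.0125 0 -0.015 0.9" --pt "0 -9.9 0 0.0145 0 -0.0168 0.9" --pt "0 -11.2 0 0.0167 0 -0.0186 0.9" --pt "0 -12.4 0 0.0189 0 -0.0203 0.9" --pt "0 -13.6 0 0.0211 0 -0.022 0.9" --pt "0 -14.9 0 0.0234 0 -0.0236 0.9"

```text
time: 11.35
ee_pos: [0.571, -0.2147, 0.106]
eef_rot: [0.947, 0.115, -0.297, 0.036]
ft_force: [-3.5, 0.8, 4.2]
width: 0.0121
```

Emit:
drive_tool --pt "0 -1.2 0 0.0024 0 -0.0014 0.9" --pt "0 -2 0 0.004 0 -0.0022 0.9" --pt "0 -2 0 0.004 0 -0.0022 0.7" --pt "0 -2 0 0.004 0 -0.0022 0.5" --pt "0 -2 0 0.004 0 -0.0022 0.2" --pt "0 -2 0 0.004 0 -0.0022 0.2" --pt "0 -2 0 0.004 0 -0.0022 0.2"

```text
time: 12.05
ee_pos: [0.5754, -0.2141, 0.1064]
eef_rot: [0.942, 0.114, -0.313, 0.038]
ft_force: [-3.5, 1.7, 10.8]
width: 0.0165
```

Run:
```python
from h import *
st();goto(None,194,0)
im,_=camera("scene");b=im[160:250,280:380]
cv2.imwrite("pics/p2.png",cv2.resize(b[:,:,::-1],None,fx=5,fy=5,interpolation=2))
X=cloud("scene",[[.54,.66],[-.26,-.17],[.0,.12]]);print(len(X),np.percentile(X[:,2],[5,50,95]).round(3))
```

```text
t 12.05 p [ 0.5754 -0.2141  0.1064] F [-3.5  1.7 10.8] w 0.0165 q [-0.34  1.07  1.01  1.15 -0.41  1.78 -0.75] eul [[0.239, -0.971, 0.0], [-0.581, -0.144, -0.801]]
turn [-0.  36.8 -0.2] shift [0. 0. 0.]
629 [0.001 0.024 0.114]
```

View pics/p2.png

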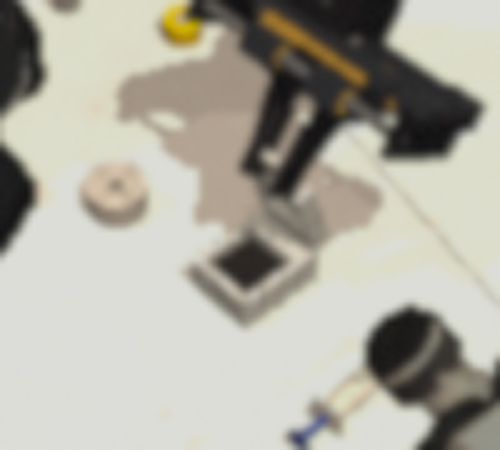

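Emit:
drive_tool --pt "0 0 0 0 0 -0.002 0" --pt "0 0 0 0 0 -0.004 -0.2" --pt "0 0 0 0 0 -0.004 -0.3" --pt "0 0 0 0 0 -0.004 -0.3"

```text
time: 12.55
ee_pos: [0.5778, -0.2131, 0.1081]
eef_rot: [0.942, 0.115, -0.313, 0.038]
ft_force: [-0.0, -0.8, 0.3]
width: 0.0527
```

Emit:
drive_tool --pt "0 0 0 0 0 -0.03 -0.5" --pt "0 0 0 0 0 -0.06 -0.7" --pt "0 7 0 0 0 -0.09 -1" --pt "0 14 0 -0.02 0 -0.12 -1" --pt "0 21 0 -0.03 0 -0.15 -1" --pt "0 29 0 -0.03 0 -0.19 -1" --pt "0 36.8 0 -0.03 0 -0.23 -1" --pt "0 36.8 0 -0.03 0 -0.25 -1" --pt "0 36.8 0 -0.03 0 -0.25 -1"

```text
time: 13.45
ee_pos: [0.7003, -0.1831, 0.3298]
eef_rot: [0.993, 0.121, 0.003, 0.0]
ft_force: [0.2, -0.2, -0.5]
width: 0.0869
```

Run:
```python
from h import *
st();goto([.627,.0,.36],194,0);goto([.628,.092,.36],180,0);
im,d=camera("scene");b=im[160:250,280:380]
cv2.imwrite("pics/p3.png",cv2.resize(b[:,:,::-1],None,fx=5,fy=5,interpolation=2))
for cam in("scene","top"):
  X=cloud(cam,[[.50,.70],[-.27,-.15],[.025,.13]])-[.559,-.2167,0];a=X[:,:2]@[.970,.242];b=X[:,:2]@[-.242,.970]
  m=X[:,2]<.034;print(cam,"rim x",np.percentile(a[m],[2,98]).round(4),"y",np.percentile(b[m],[2,98]).round(4))
  m=X[:,2]>.06;print("lid",m.sum(),np.percentile(a[m],[2,50,98]).round(3),X[m,2].max() if m.any() else 0)
  for n in("case_pocket","case_hinge","lid_tab","specimen_center"):
    z={"case_pocket":.018,"case_hinge":.028,"lid_tab":.1,"specimen_center":.009}[n]
    for o in tip_of(n,cam)[:3]:
        p=np.array(o["location"])*[640,400];print(n,round(o["score"],2),p.round(),world(cam,p,z=z)[0].round(4))
```

```text
t 13.45 p [ 0.7003 -0.1831  0.3298] F [ 0.2 -0.2 -0.5] w 0.0869 q [-0.33  0.72  1.06  1.02 -0.62  1.69 -0.81] eul [[0.24, -0.971, 0.001], [0.006, 0.001, -1.0]]
turn [ 0.  -0.3 -0.1] shift [-0.0269 -0.1954 -0.0305]
turn [ 0.  -0.4 13.9] shift [-0.0038 -0.2844 -0.0305]
scene rim x [-0.03    0.0396] y [-0.0283  0.0242]
lid 135 [0.049 0.06  0.07 ] 0.11175270637216217
case_pocket 0.58 [332. 214.] [ 0.5622 -0.224   0.018 ]
case_hinge 0.86 [338. 206.] [ 0.5931 -0.2082  0.028 ]
lid_tab 0.7 [345. 184.] [ 0.6284 -0.1932  0.1   ]
specimen_center 0.61 [295. 139.] [0.6398 0.1779 0.009 ]
specimen_center 0.49 [315. 167.] [0.6279 0.0031 0.009 ]
specimen_center 0.38 [301. 150.] [0.6292 0.1082 0.009 ]
top rim x [-0.0302  0.0348] y [-0.0255  0.026 ]
lid 183 [0.047 0.059 0.071] 0.11236717402098484
case_pocket 0.78 [325. 190.] [ 0.5523 -0.2107  0.018 ]
case_hinge 0.93 [324. 175.] [ 0.5896 -0.2074  0.028 ]
lid_tab 0.9 [324. 155.] [ 0.6248 -0.2057  0.1   ]
lid_tab 0.16 [329. 188.] [ 0.5434 -0.2186  0.1   ]
specimen_center 0.52 [324. 191.] [ 0.5528 -0.2084  0.009 ]
```

View pics/p3.png

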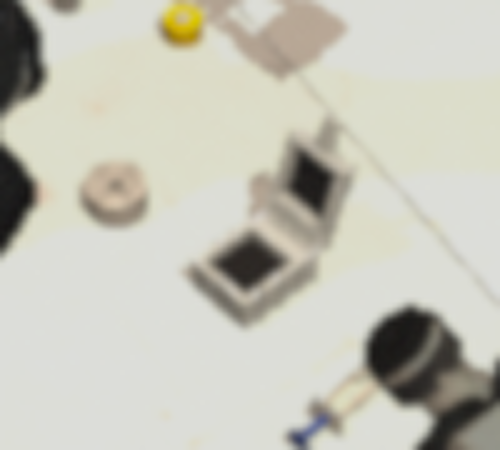

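The lid stands open with its hollow dark at (310,180), and the case has shifted only about 2 mm. Next is the black specimen.

Emit:
drive_tool --pt "0 0 4 0 -0.05 -0.01 -1" --pt "0 0 4 0 -0.1 -0.02 -1" --pt "0 0 4 0 -0.15 -0.02 -1" --pt "0 0 4 -0.002 -0.2 -0.02 -1" --pt "0 0 4 -0.003 -0.25 -0.02 -1" --pt "0 0 4 -0.004 -0.284 -0.02 -1" --pt "0 0 4 -0.004 -0.284 -0.02 -1" --pt "0 0 4 -0.004 -0.284 -0.02 -1"

```text
time: 14.8
ee_pos: [0.6272, 0.0924, 0.347]
eef_rot: [0.996, 0.087, 0.001, -0.0]
ft_force: [0.8, -1.2, 0.6]
width: 0.0869
```

Run:
```python
from h import *
st();goto([.6288,.092,.14],190,0)
```

```text
t 14.8 p [0.6272 0.0924 0.347 ] F [ 0.8 -1.2  0.6] w 0.0869 q [-0.98  0.54  1.2   1.29 -0.5   1.63 -1.26] eul [[0.173, -0.985, -0.001], [0.002, 0.001, -1.0]]
turn [-0.  -0.1 -0. ] shift [0.0012 0.0008 0.207 ]
```

Emit:
drive_tool --pt "0 0 0 0.0012 0.0008 0.04 -1" --pt "0 0 0 0.0012 0.0008 0.08 -1" --pt "0 0 0 0.0012 0.0008 0.12 -1" --pt "0 0 0 0.0012 0.0008 0.15 -1" --pt "0 0 0 0.0012 0.0008 0.17 -1"

```text
time: 15.3
ee_pos: [0.6283, 0.0887, 0.1748]
eef_rot: [0.996, 0.084, -0.0, -0.0]
ft_force: [-0.0, 0.8, 0.2]
width: 0.0871
```

Run:
```python
from h import *
st();goto([.6288,.092,.0255],190,0)
a,_=camera("scene");b,_=camera("top")
cv2.imwrite("pics/p4.png",np.vstack([cv2.resize(a[60:260,180:500],None,fx=1.8,fy=1.8),cv2.resize(b[60:180,130:450],None,fx=1.8,fy=1.8)])[:,:,::-1])
```

```text
t 15.3 p [0.6283 0.0887 0.1748] F [-0.   0.8  0.2] w 0.0871 q [-0.98  0.63  1.12  1.56 -0.58  1.32 -1.19] eul [[0.168, -0.986, -0.0], [-0.0, 0.0, -1.0]]
turn [-0.   0.  -0.3] shift [ 0.0011 -0.0031  0.1493]
```

View pics/p4.png

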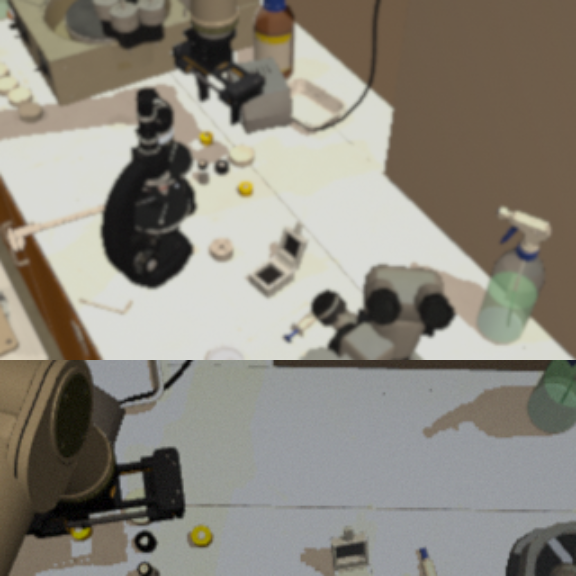

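Run:
```python
from h import *
for cam,box in(("top",[195,150,225,175]),("scene",[290,142,315,162])):
    im,d=camera(cam);x0,y0,x1,y1=box
    g=im[y0:y1,x0:x1].max(2)<70
    n,l,s,c=cv2.connectedComponentsWithStats(g.astype(np.uint8))
    for i in range(1,n):
        if s[i,4]>15: print(cam,s[i],world(cam,[c[i]+[x0,y0]],z=.016)[0].round(4))
```

```text
top [10  5 12 12 93] [0.6256 0.0919 0.016 ]
scene [10 10  6  4 17] [0.6228 0.0827 0.016 ]
```

Emit:
drive_tool --pt "0 0 0 0 -0.003 0.04 -1" --pt "0 0 0 0 -0.003 0.08 -1" --pt "0 0 0 0 -0.003 0.11 -0.8" --pt "0 0 0 0 -0.003 0.13 -0.6" --pt "0 0 0 0 -0.003 0.145 -0.4" --pt "0 0 0 0 -0.003 0.15 -0.2" --pt "0 0 0 0 -0.003 0.15 0" --pt "0 0 0 0 -0.003 0.15 0.2" --pt "0 0 0 0 -0.003 0.15 0.35" --pt "0 0 0 0 -0.003 0.15 0.5" --pt "0 0 0 0 -0.003 0.15 0.5" --squeeze 10

```text
time: 16.6
ee_pos: [0.629, 0.0944, 0.0277]
eef_rot: [0.996, 0.086, 0.001, -0.001]
ft_force: [-0.4, 0.4, 3.3]
width: 0.0281
```

Run:
```python
from h import *
st()
```

```text
t 16.6 p [0.629  0.0944 0.0277] F [-0.4  0.4  3.3] w 0.0281 q [-0.91  0.78  0.98  1.67 -0.72  1.09 -1.11] eul [[0.171, -0.985, -0.001], [0.002, 0.002, -1.0]]
```

Emit:
drive_tool --pt "0 0 0 0 0 0 0.5" --pt "0 0 0 0 0 0 0.5" --pt "0 0 0 0 0 0 0.5"

```text
time: 16.9
ee_pos: [0.6291, 0.0944, 0.0276]
eef_rot: [0.996, 0.086, 0.001, -0.001]
ft_force: [-0.7, 1.1, 5.8]
width: 0.0281
```

Run:
```python
from h import *
st()
a,_=camera("scene");b,_=camera("top")
f=lambda i:cv2.resize(i,(400,300),interpolation=2)
cv2.imwrite("pics/p5.png",np.hstack([f(a[130:175,270:330]),f(b[135:195,170:250])])[:,:,::-1])
```

```text
t 16.9 p [0.6291 0.0944 0.0276] F [-0.7  1.1  5.8] w 0.0281 q [-0.91  0.78  0.98  1.67 -0.72  1.09 -1.11] eul [[0.171, -0.985, -0.001], [0.002, 0.002, -1.0]]
```

View pics/p5.png

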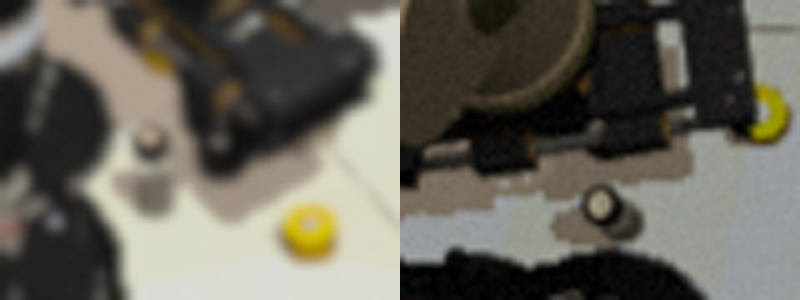

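Emit:
drive_tool --pt "0 0 0 0 0 -0.02 0.5" --pt "0 0 0 0 0 -0.05 0.5" --pt "0 0 0 0 0 -0.1 0.5" --pt "0 0 0 0 0 -0.15 0.5" --pt "0 0 0 0 0 -0.2 0.5" --pt "0 0 0 0 0 -0.25 0.5" --pt "0 0 0 0 0 -0.3 0.5" --pt "0 0 0 0 0 -0.3 0.5"

```text
time: 17.8
ee_pos: [0.6297, 0.0922, 0.335]
eef_rot: [0.996, 0.085, 0.005, -0.001]
ft_force: [-0.3, 0.1, -0.5]
width: 0.0284
```

Run:
```python
from h import *
st()
a,da=camera("scene");b,_=camera("top")
f=lambda i:cv2.resize(i,(400,300),interpolation=2)
P=camera_params("scene");c=np.array(P["R"])@read_state()["ee_pos"]+P["t"];u,v=(np.array(P["K"])@c)[:2]/c[2];u,v=int(u),int(v);print(u,v)
cv2.imwrite("pics/p6.png",np.hstack([f(a[v-30:v+30,u-40:u+40]),f(b[135:195,170:250])])[:,:,::-1])
# case measurement
for cam in("scene","top"):
  X=cloud(cam,[[.50,.70],[-.27,-.15],[.022,.034]])-[.559,-.2167,0];a=X[:,:2]@[.970,.242];b=X[:,:2]@[-.242,.970]
  print(cam,"rim x",np.percentile(a,[2,98]).round(4),"y",np.percentile(b,[2,98]).round(4),rect(X[a<.03]))
  X=cloud(cam,[[.50,.70],[-.27,-.15],[.012,.023]])-[.559,-.2167,0];a=X[:,:2]@[.970,.242];b=X[:,:2]@[-.242,.970]
  m=(abs(a)<.032)&(abs(b)<.024)
  if m.any():print(" floor x",np.percentile(a[m],[3,97]).round(4),"y",np.percentile(b[m],[3,97]).round(4))
for n in ("case_pocket","case_hinge"):
  for cam in("scene","top"):
    for o in tip_of(n,cam)[:1]:
        p=np.array(o["location"])*[640,400];print(n,round(o["score"],2),p.round(),world(cam,p,z={"case_pocket":.018,"case_hinge":.028}[n])[0].round(4))
```

```text
t 17.8 p [0.6297 0.0922 0.335 ] F [-0.3  0.1 -0.5] w 0.0284 q [-0.99  0.54  1.2   1.32 -0.5   1.6  -1.26] eul [[0.17, -0.985, -0.0], [0.011, 0.002, -1.0]]
298 78
scene rim x [-0.03    0.0374] y [-0.0275  0.0245] (array([-0.6, -1.4]), array([60.6, 53.9]), 12.2)
 floor x [-0.0306  0.0192] y [-0.0213  0.0206]
top rim x [-0.03    0.0353] y [-0.0252  0.0257] (array([-0.2,  0.1]), array([62. , 52.1]), 12.0)
 floor x [-0.0304  0.0165] y [-0.0187  0.019 ]
case_pocket 0.68 [330. 214.] [ 0.5576 -0.2192  0.018 ]
case_pocket 0.93 [328. 190.] [ 0.5546 -0.2175  0.018 ]
case_hinge 0.93 [336. 204.] [ 0.5942 -0.1987  0.028 ]
case_hinge 0.7 [322. 173.] [ 0.5966 -0.202   0.028 ]
```

View pics/p6.png

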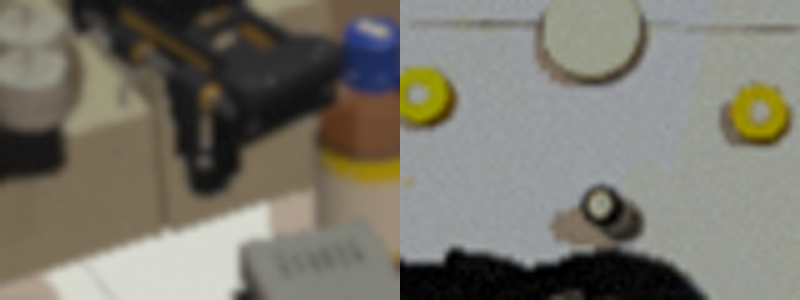

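Run:
```python
from h import *
goto([.558,-.2175,.30],193,0)
```

```text
turn [-0.  -0.  -3.1] shift [-0.1223  0.2949  0.0262]
```

Emit:
drive_tool --pt "0 0 -1 -0.015 0.04 0 0.5" --pt "0 0 -2 -0.035 0.085 0 0.5" --pt "0 0 -3 -0.053 0.13 0 0.5" --pt "0 0 -3 -0.071 0.175 0.01 0.5" --pt "0 0 -3 -0.089 0.22 0.02 0.5" --pt "0 0 -3 -0.108 0.26 0.026 0.5" --pt "0 0 -3 -0.122 0.295 0.05 0.5" --pt "0 0 -3 -0.122 0.295 0.09 0.5" --pt "0 0 -3 -0.122 0.295 0.13 0.5" --pt "0 0 -3 -0.122 0.295 0.17 0.5" --pt "0 0 -3 -0.122 0.295 0.19 0.5" --pt "0 0 -3 -0.122 0.295 0.19 0.5"

```text
time: 19.5
ee_pos: [0.5571, -0.2167, 0.1337]
eef_rot: [0.994, 0.112, -0.002, -0.001]
ft_force: [0.2, 0.9, 0.1]
width: 0.028
```

Run:
```python
from h import *
st();camera("top");st();goto([.5565,-.218,.075],193,0);goto([.5565,-.218,.0465],193,0)
```

```text
t 19.5 p [ 0.5571 -0.2167  0.1337] F [0.2 0.9 0.1] w 0.028 q [-0.51  0.57  1.09  1.7  -0.54  1.21 -0.64] eul [[0.222, -0.975, -0.003], [-0.003, 0.002, -1.0]]
t 19.55 p [ 0.5581 -0.2173  0.1359] F [ 0.3 -0.3  0.4] w 0.0283 q [-0.51  0.57  1.09  1.7  -0.54  1.21 -0.64] eul [[0.222, -0.975, -0.001], [-0.001, 0.001, -1.0]]
turn [-0.1  0.  -0.2] shift [-0.0017  0.0004  0.0609]
turn [-0.1  0.  -0.2] shift [-0.0017  0.0004  0.0894]
```

Emit:
drive_tool --pt "0 0 0 -0.001 0 0.03 0.5" --pt "0 0 0 -0.001 0 0.055 0.5" --pt "0 0 0 -0.001 0 0.07 0.5" --pt "0 0 0 -0.001 0 0.08 0.5" --pt "0 0 0 -0.001 0 0.085 0.5" --pt "0 0 0 -0.001 0 0.088 0.5" --pt "0 0 0 -0.001 0 0.088 0.5" --pt "0 0 0 -0.001 0 0.088 0.5"

```text
time: 20.35
ee_pos: [0.5584, -0.2177, 0.0493]
eef_rot: [0.994, 0.112, 0.001, -0.0]
ft_force: [-1.6, -0.3, -0.5]
width: 0.0279
```

Run:
```python
from h import *
for i in range(4): camera("top");s=read_state();print(np.round(s["ee_pos"],4),np.round(s["ft_force"],1),s["width"])
```

```text
[ 0.5583 -0.2177  0.0492] [-0.2  0.5  0.8] 0.02788796334427904
[ 0.5583 -0.2177  0.0492] [ 0.6 -0.  -0.8] 0.028273041705308765
[ 0.5582 -0.2176  0.049 ] [-0.6  0.6 -0.4] 0.028241949810372785
[ 0.5582 -0.2176  0.049 ] [-0.4 -0.7 -0.7] 0.02808274635873174
```

Emit:
drive_tool --pt "0 0 0 -0.002 0 0.001 0.5" --pt "0 0 0 -0.002 0 0.002 0.5" --pt "0 0 0 -0.002 0 0.003 0.5" --pt "0 0 0 -0.002 0 0.0035 0.5" --pt "0 0 0 -0.002 0 0.0035 0.5"

```text
time: 21.05
ee_pos: [0.556, -0.218, 0.0456]
eef_rot: [0.994, 0.112, 0.001, -0.001]
ft_force: [-3.1, 1.0, 8.4]
width: 0.0281
```

Run:
```python
from h import *
for i in range(2): camera("top");s=read_state();print(np.round(s["ee_pos"],4),np.round(s["ft_force"],1),s["width"])
```

```text
[ 0.556  -0.218   0.0456] [-3.1  2.2  7.6] 0.028463344682660117
[ 0.556  -0.218   0.0456] [-3.   2.6  7.6] 0.02811544553690996
```

Emit:
drive_tool --pt "0 0 0 0 0 -0.001 0.5" --pt "0 0 0 0 0 -0.001 0.35" --pt "0 0 0 0 0 -0.001 0.2" --pt "0 0 0 0 0 -0.001 0.1" --pt "0 0 0 0 0 -0.002 0" --pt "0 0 0 0 0 -0.02 0" --pt "0 0 0 0 0 -0.05 0" --pt "0 0 0 0 0 -0.1 0" --pt "0 0 0 -0.03 0 -0.15 0" --pt "0 0 0 -0.03 0 -0.2 0.3" --pt "0 0 0 -0.03 0 -0.25 0.6" --pt "0 0 0 -0.03 0 -0.25 1"

```text
time: 22.35
ee_pos: [0.5272, -0.227, 0.3017]
eef_rot: [0.994, 0.111, 0.005, 0.001]
ft_force: [0.3, 0.1, -0.2]
width: 0.0272
```

Run:
```python
from h import *
st();goto([.66,-.19,.29],193,0)
a,_=camera("scene");b,_=camera("top")
f=lambda i:cv2.resize(i,(400,360),interpolation=2)
cv2.imwrite("pics/p7.png",np.hstack([f(a[180:234,300:360]),f(b[150:204,295:355])])[:,:,::-1])
```

```text
t 22.35 p [ 0.5272 -0.227   0.3017] F [ 0.3  0.1 -0.2] w 0.0272 q [-0.64  0.37  1.26  1.55 -0.35  1.47 -0.72] eul [[0.221, -0.975, 0.003], [0.009, -0.001, -1.0]]
turn [ 0.2 -0.5 -0.2] shift [ 0.1375 -0.0067  0.0129]
```

View pics/p7.png

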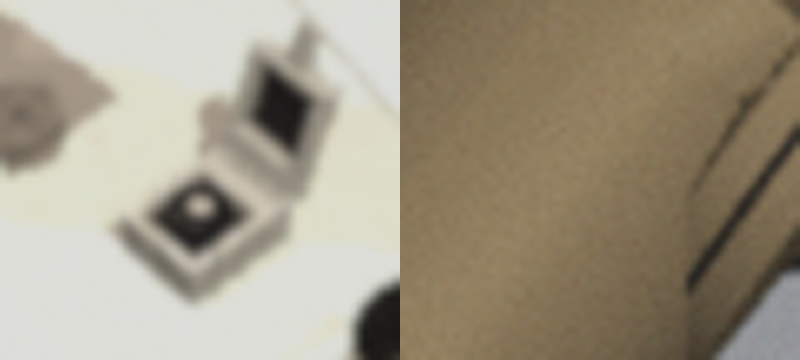

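The specimen lies in the pocket, its pale patch at (200,205) in the left half, and the lid is still open. Next I push the tab over from behind to shut the lid.

Emit:
drive_tool --pt "0 0 0 0.04 -0.002 0 1" --pt "0 0 0 0.08 -0.004 0 1" --pt "0 0 0 0.12 -0.006 0 1" --pt "0 0 0 0.142 -0.007 0.02 1" --pt "0 0 0 0.142 -0.007 0.06 1" --pt "0 0 0 0.142 -0.007 0.1 1" --pt "0 0 0 0.142 -0.007 0.14 1" --pt "0 0 0 0.142 -0.007 0.17 1" --pt "0 0 0 0.142 -0.007 0.195 1" --pt "0 0 0 0.142 -0.007 0.195 1" --pt "0 0 0 0.142 -0.007 0.195 1"

```text
time: 23.55
ee_pos: [0.663, -0.1865, 0.1]
eef_rot: [0.994, 0.112, 0.0, -0.0]
ft_force: [1.1, 0.6, 0.0]
width: 0.0005
```

Run:
```python
from h import *
st();camera("top");st();goto([.659,-.194,.104],193,0)
```

```text
t 23.55 p [ 0.663  -0.1865  0.1   ] F [1.1 0.6 0. ] w 0.0005 q [-0.42  0.78  0.98  1.47 -0.66  1.25 -0.71] eul [[0.222, -0.975, -0.001], [-0.0, 0.001, -1.0]]
t 23.6 p [ 0.6636 -0.1868  0.1011] F [-0.9  0.6  0.4] w 0.0007 q [-0.42  0.78  0.98  1.46 -0.66  1.25 -0.71] eul [[0.222, -0.975, -0.0], [0.002, 0.0, -1.0]]
turn [-0.  -0.1 -0.2] shift [-0.0061  0.006  -0.0029]
```

Emit:
drive_tool --pt "0 0 0 -0.01 0.005 -0.003 1" --pt "0 0 0 -0.02 0.005 -0.003 1" --pt "0 0 0 -0.026 0.005 -0.003 1" --pt "0 0 0 -0.032 0.005 -0.003 1" --pt "0 0 0 -0.038 0.005 -0.003 1" --pt "0 0 0 -0.044 0.005 -0.003 1" --pt "0 0 0 -0.05 0.005 -0.003 1" --pt "0 0 0 -0.056 0.005 -0.003 1" --pt "0 0 0 -0.062 0.005 -0.003 1" --pt "0 0 0 -0.068 0.005 -0.003 1" --pt "0 0 0 -0.074 0.005 -0.003 1" --pt "0 0 0 -0.08 0.005 -0.003 1"

```text
time: 24.8
ee_pos: [0.5859, -0.2091, 0.1029]
eef_rot: [0.994, 0.112, 0.0, -0.001]
ft_force: [-0.3, 0.3, -0.4]
width: 0.0005
```

Emit:
drive_tool --pt "0 0 0 -0.006 0 0 1" --pt "0 0 0 -0.012 0 0 1" --pt "0 0 0 -0.018 0 0 1" --pt "0 0 0 -0.024 0 0 1" --pt "0 0 0 -0.03 0 0 1" --pt "0 0 0 -0.036 0 0 1" --pt "0 0 0 -0.04 0 0 1" --pt "0 0 0 -0.04 0 0 1" --pt "0 0 0 -0.04 0 -0.02 1" --pt "0 0 0 -0.04 0 -0.05 1"

```text
time: 25.8
ee_pos: [0.547, -0.2173, 0.1525]
eef_rot: [0.994, 0.112, -0.0, -0.001]
ft_force: [0.7, 0.6, 0.5]
width: 0.0004
```

Run:
```python
from h import *
st()
for cam in("scene","top"):
  X=cloud(cam,[[.46,.68],[-.27,-.15],[.024,.12]])-[.559,-.2167,0];a=X[:,:2]@[.972,.225];b=X[:,:2]@[-.225,.972]
  m=(X[:,2]<.06);print(cam,m.sum(),np.percentile(X[m,2],[5,50,95]).round(3),"x",np.percentile(a[m],[2,98]).round(4),"y",np.percentile(b[m],[2,98]).round(4))
```

```text
t 25.8 p [ 0.547  -0.2173  0.1525] F [0.7 0.6 0.5] w 0.0004 q [-0.55  0.54  1.13  1.71 -0.52  1.23 -0.64] eul [[0.223, -0.975, -0.002], [-0.001, 0.002, -1.0]]
scene 346 [0.028 0.041 0.045] x [-0.0506  0.0336] y [-0.0269  0.0229]
top 90 [0.034 0.039 0.045] x [-0.0555 -0.0193] y [-0.0229  0.007 ]
```

Emit:
drive_tool --pt "0 5 0 0 0 0 0" --pt "0 12 0 0 0 0 -0.5" --pt "0 20 0 0 0 0 -1" --pt "0 28 0 0 0 0 -1" --pt "0 36 0 0 0 0 -1" --pt "0 41 0 0 0 0 -1" --pt "0 45 0 0 0 0 -1" --pt "0 45 0 0 0 0 -1" --pt "0 45 0 0 0 0 -1"

```text
time: 26.8
ee_pos: [0.5474, -0.2182, 0.1528]
eef_rot: [0.918, 0.103, 0.38, -0.043]
ft_force: [0.4, -0.2, 0.4]
width: 0.0645
```

Run:
```python
from h import *
st()
a,da=camera("scene");b,db=camera("top");st()
cv2.imwrite("pics/p8.png",np.hstack([cv2.resize(a[90:290,220:420],None,fx=2,fy=2),cv2.resize(b[90:290,170:370],None,fx=2,fy=2)])[:,:,::-1])
goto([.561,-.2165,.06],193,-45);goto([.561,-.2165,.02],193,-45)
for cam in("scene","top"):
  X=cloud(cam,[[.46,.68],[-.27,-.15],[.036,.046]])-[.559,-.2167,0];a=X[:,:2]@[.972,.225];b=X[:,:2]@[-.225,.972]
  print(cam,len(X),"x",np.percentile(a,[2,98]).round(4),"y",np.percentile(b[a>-.03],[2,98]).round(4),rect(X))
```

```text
t 26.8 p [ 0.5474 -0.2182  0.1528] F [ 0.4 -0.2  0.4] w 0.0645 q [-0.4   0.1   1.06  2.22 -1.23  0.69  0.22] eul [[0.222, -0.975, -0.001], [0.689, 0.157, -0.708]]
t 26.9 p [ 0.5482 -0.2179  0.1534] F [ 0.4  0.2 -0.3] w 0.072 q [-0.4   0.1   1.06  2.22 -1.23  0.69  0.22] eul [[0.223, -0.975, 0.0], [0.689, 0.158, -0.707]]
turn [ 0.1 -0.  -0.1] shift [-0.057   0.0015  0.075 ]
turn [ 0.1 -0.  -0.1] shift [-0.0853  0.0015  0.1033]
scene 160 x [-0.05    0.0324] y [-0.0265  0.0221] (array([ -6. , -10.3]), array([46.4, 89.1]), 76.2)
top 360 x [-0.0243  0.0339] y [-0.0238  0.0242] (array([3.9, 1. ]), array([61.1, 50.2]), 11.7)
```

View pics/p8.png

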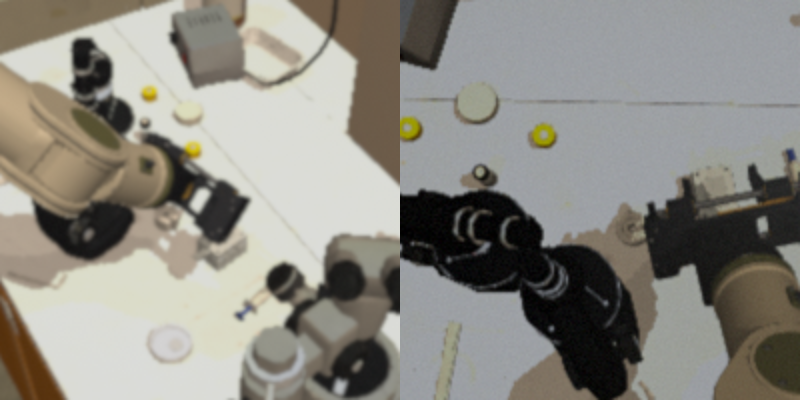

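Emit:
drive_tool --pt "0 0 0 -0.02 0.001 0.025 -1" --pt "0 0 0 -0.04 0.001 0.05 -1" --pt "0 0 0 -0.057 0.001 0.075 -1" --pt "0 -1 0 -0.067 0.001 0.084 -1" --pt "0 -2 0 -0.075 0.001 0.092 -1" --pt "0 -2 0 -0.075 0.001 0.092 -1"

```text
time: 27.6
ee_pos: [0.5436, -0.2282, 0.0663]
eef_rot: [0.932, 0.114, 0.343, -0.029]
ft_force: [-0.5, 0.2, -1.8]
width: 0.0871
```

Run:
```python
from h import *
st();camera("top");st();goto([.5605,-.2165,.0205],193,-43)
```

```text
t 27.6 p [ 0.5436 -0.2282  0.0663] F [-0.5  0.2 -1.8] w 0.0871 q [ 0.53  0.23  0.05  2.19 -1.25  0.52  0.33] eul [[0.232, -0.972, 0.025], [0.632, 0.131, -0.764]]
t 27.65 p [ 0.5421 -0.2273  0.0633] F [-2.1  2.7 -2.3] w 0.0869 q [ 0.55  0.24  0.04  2.2  -1.25  0.51  0.33] eul [[0.232, -0.973, 0.021], [0.63, 0.133, -0.765]]
turn [0.6 3.  1.1] shift [-0.0118 -0.0072  0.0458]
```

Emit:
drive_tool --pt "0 0 0 0 0 0 -1" --pt "0 0 0 0 0 0 -1" --pt "0 0 0 0 0 0 -1"

```text
time: 27.95
ee_pos: [0.5433, -0.2284, 0.0673]
eef_rot: [0.932, 0.114, 0.343, -0.028]
ft_force: [0.1, 0.2, -0.3]
width: 0.087
```

Run:
```python
from h import *
st();print(read_state()["joint_vel"].round(2),read_state()["joint_torque"].round(1));goto([.5605,-.2165,.0205],193,-43)
```

```text
t 27.95 p [ 0.5433 -0.2284  0.0673] F [ 0.1  0.2 -0.3] w 0.087 q [ 0.52  0.23  0.07  2.19 -1.26  0.52  0.33] eul [[0.232, -0.972, 0.026], [0.633, 0.131, -0.763]]
[-0.   -0.   -0.01  0.   -0.   -0.    0.  ] [  1.  -44.5   0.5 -28.6  -1.7   1.   -0.1]
turn [0.8 2.8 1.3] shift [-0.0152 -0.0088  0.0482]
```

Emit:
drive_tool --pt "0 -4 0 0.02 0.009 -0.02 -1" --pt "0 -10 0 0.05 0.009 -0.05 -1" --pt "0 -18 0 0.065 0.009 -0.065 -1" --pt "0 -26 0 0.065 0.009 -0.065 -1" --pt "0 -34 0 0.065 0.009 -0.065 -1" --pt "0 -39 0 0.065 0.009 -0.065 -1" --pt "0 -39 0 0.065 0.009 -0.065 -1" --pt "0 -39 0 0.065 0.009 -0.065 -1"

```text
time: 28.75
ee_pos: [0.5549, -0.2296, 0.1588]
eef_rot: [0.993, 0.12, 0.011, 0.012]
ft_force: [0.6, -0.3, 0.1]
width: 0.0871
```

Run:
```python
from h import *
st();camera("top");st();goto([.5605,-.2165,.018],193,0)
```

```text
t 28.75 p [ 0.5549 -0.2296  0.1588] F [ 0.6 -0.3  0.1] w 0.0871 q [ 0.12  0.31  0.23  1.67 -0.07  1.14 -0.97] eul [[0.237, -0.971, 0.026], [0.025, -0.02, -0.999]]
t 28.8 p [ 0.5535 -0.2311  0.1583] F [-0.7 -0.5 -0.2] w 0.087 q [ 0.12  0.31  0.23  1.67 -0.07  1.14 -0.96] eul [[0.235, -0.972, 0.025], [0.027, -0.019, -0.999]]
turn [ 1.4 -1.3  0.6] shift [ 0.0071 -0.016   0.1401]
```

Emit:
drive_tool --pt "1.4 -1.3 0.6 0.0071 -0.016 0.03 -1" --pt "1.4 -1.3 0.6 0.0071 -0.016 0.06 -1" --pt "1.4 -1.3 0.6 0.0071 -0.016 0.09 -1" --pt "1.4 -1.3 0.6 0.0071 -0.016 0.115 -1" --pt "1.4 -1.3 0.6 0.0071 -0.016 0.13 -1" --pt "1.4 -1.3 0.6 0.0071 -0.016 0.14 -0.8" --pt "1.4 -1.3 0.6 0.0071 -0.016 0.14 -0.6" --pt "1.4 -1.3 0.6 0.0071 -0.016 0.14 -0.4" --pt "1.4 -1.3 0.6 0.0071 -0.016 0.14 -0.2" --pt "1.4 -1.3 0.6 0.0071 -0.016 0.14 0" --pt "1.4 -1.3 0.6 0.0071 -0.016 0.14 0" --squeeze 25

```text
time: 29.9
ee_pos: [0.559, -0.218, 0.0188]
eef_rot: [0.994, 0.111, -0.001, -0.0]
ft_force: [-2.0, 3.5, 6.2]
width: 0.0518
```

Run:
```python
from h import *
st();camera("top");st();goto([.65,-.20,.018],168,0)
```

```text
t 29.9 p [ 0.559  -0.218   0.0188] F [-2.   3.5  6.2] w 0.0518 q [ 0.13  0.49  0.2   1.75 -0.12  0.92 -0.96] eul [[0.222, -0.975, -0.001], [-0.001, 0.001, -1.0]]
t 29.95 p [ 0.559  -0.218   0.0188] F [-2.7  3.8  6.4] w 0.0519 q [ 0.13  0.49  0.2   1.75 -0.12  0.92 -0.96] eul [[0.222, -0.975, -0.001], [-0.001, 0.001, -1.0]]
turn [-0.   0.1 24.8] shift [0.0927 0.0026 0.0007]
```

Emit:
drive_tool --pt "0 0 0 0 0 -0.02 0" --pt "0 0 2 0 0 -0.05 0" --pt "0 0 8 0.02 0 -0.06 0" --pt "0 0 14 0.05 0.001 -0.06 0" --pt "0 0 20 0.08 0.002 -0.06 0" --pt "0 0 25 0.093 0.0026 -0.06 0" --pt "0 0 25 0.093 0.0026 -0.05 0" --pt "0 0 25 0.093 0.0026 -0.03 0" --pt "0 0 25 0.093 0.0026 -0.012 0" --pt "0 0 25 0.093 0.0026 -0.004 0" --pt "0 0 25 0.093 0.0026 -0.001 0" --pt "0 0 25 0.093 0.0026 -0.001 0"

```text
time: 31.15
ee_pos: [0.6492, -0.201, 0.0187]
eef_rot: [0.994, -0.106, -0.001, 0.0]
ft_force: [0.8, -0.2, -5.4]
width: 0.0521
```

Run:
```python
from h import *
st();camera("top");st()
```

```text
t 31.15 p [ 0.6492 -0.201   0.0187] F [ 0.8 -0.2 -5.4] w 0.0521 q [ 0.04  0.65  0.27  1.52 -0.19  1.01 -1.43] eul [[-0.212, -0.977, 0.0], [-0.003, 0.0, -1.0]]
t 31.2 p [ 0.6495 -0.201   0.0188] F [-0.4  0.6 -4.6] w 0.052 q [ 0.04  0.65  0.27  1.52 -0.19  1.01 -1.43] eul [[-0.212, -0.977, 0.0], [-0.002, -0.0, -1.0]]
```

Emit:
drive_tool --pt "0 0 0 0 0 0 -0.2" --pt "0 0 0 0 0 0 -0.5" --pt "0 0 0 0 0 0 -1" --pt "0 0 0 0 0 0 -1" --pt "0 7 0 -0.004 0 -0.003 -1" --pt "0 14 0 -0.008 0 -0.004 -1" --pt "0 21 0 -0.01 0 -0.004 -1" --pt "0 28 0 -0.01 0 -0.004 -1" --pt "0 35 0 -0.01 0 -0.004 -1" --pt "0 42 0 -0.01 0 -0.004 -1" --pt "0 43 0 -0.01 0 -0.003 -1" --pt "0 43 0 -0.01 0 -0.003 -1"

```text
time: 32.4
ee_pos: [0.6464, -0.2009, 0.0423]
eef_rot: [0.94, -0.098, 0.325, 0.028]
ft_force: [-0.1, -0.5, 0.4]
width: 0.0865
```

Run:
```python
from h import *
st();camera("top");st()
```

```text
t 32.4 p [ 0.6464 -0.2009  0.0423] F [-0.1 -0.5  0.4] w 0.0865 q [ 0.18  0.34  0.08  2.1  -1.    0.07 -0.55] eul [[-0.203, -0.979, -0.011], [0.606, -0.117, -0.787]]
t 32.45 p [ 0.647  -0.2015  0.0434] F [ 1.  -0.   0.3] w 0.0869 q [ 0.18  0.34  0.08  2.1  -1.02  0.07 -0.53] eul [[-0.203, -0.979, -0.011], [0.608, -0.118, -0.785]]
```

Run:
```python
from h import *
st();goto([.648,-.2010,.0205],168,-34)
```

```text
t 32.45 p [ 0.647  -0.2015  0.0434] F [ 1.  -0.   0.3] w 0.0869 q [ 0.18  0.34  0.08  2.1  -1.02  0.07 -0.53] eul [[-0.203, -0.979, -0.011], [0.608, -0.118, -0.785]]
turn [-0.7 -4.3 -0.1] shift [-0.0135 -0.0004  0.0185]
```

Emit:
drive_tool --pt "-0.3 -3 0 -0.004 0 0.005 -1" --pt "-0.7 -4.5 0 -0.01 0 0.012 -1" --pt "-0.7 -4.5 0 -0.0135 0 0.0185 -1" --pt "-0.7 -4.5 0 -0.0135 0 0.0185 -0.5" --pt "-0.7 -4.5 0 -0.0135 0 0.0185 -0.5"

```text
time: 32.95
ee_pos: [0.6469, -0.2003, 0.0187]
eef_rot: [0.952, -0.101, 0.287, 0.03]
ft_force: [-0.3, -1.1, -0.4]
width: 0.0775
```

Run:
```python
from h import *
st();camera("top");st();goto([.648,-.2010,.0205],168,-34)
```

```text
t 32.95 p [ 0.6469 -0.2003  0.0187] F [-0.3 -1.1 -0.4] w 0.0775 q [-0.06  0.41  0.34  2.06 -0.91  0.17 -0.7 ] eul [[-0.21, -0.978, -0.001], [0.54, -0.115, -0.834]]
t 33.0 p [ 0.6469 -0.2007  0.0189] F [-0.4  0.5 -0.3] w 0.074 q [-0.06  0.41  0.34  2.06 -0.91  0.17 -0.7 ] eul [[-0.21, -0.978, -0.001], [0.54, -0.115, -0.833]]
turn [ 0.   0.5 -0.2] shift [ 0.0018  0.0001 -0.0007]
```

Emit:
drive_tool --pt "0 3 0 0.001 0 -0.001 -0.4" --pt "0 3 0 0.001 0 -0.001 -0.2" --pt "0 3 0 0.001 0 -0.001 0" --pt "0 3 0 0.001 0 -0.001 0.1" --pt "0 3 0 0.001 0 -0.001 0.1" --pt "0 3 0 0.001 0 -0.001 0.1" --pt "0 3 0 0.017 0 -0.025 0.1" --pt "0 3 0 0.034 0 -0.05 0.1" --pt "0 3 0 0.05 0 -0.075 0.1" --squeeze 40

```text
time: 33.9
ee_pos: [0.6474, -0.1995, 0.0956]
eef_rot: [0.945, -0.098, 0.311, 0.032]
ft_force: [1.2, 0.2, -3.5]
width: 0.0514
```

Run:
```python
from h import *
st();camera("top");st();s=read_state();print(s["torque"]);goto([.61,-.2,.12],168,45);goto([.58,-.2,.12],168,54)
```

```text
t 33.9 p [ 0.6474 -0.1995  0.0956] F [ 1.2  0.2 -3.5] w 0.0514 q [-0.35  0.29  0.66  2.08 -0.81  0.27 -0.82] eul [[-0.206, -0.979, 0.0], [0.581, -0.122, -0.805]]
t 33.95 p [ 0.6508 -0.1998  0.1024] F [ 3.6 -2.9  1.2] w 0.0519 q [-0.37  0.28  0.68  2.07 -0.8   0.27 -0.83] eul [[-0.206, -0.979, 0.001], [0.587, -0.124, -0.8]]
[-0.11810403  0.79182439 -0.23393058]
turn [  0.1 -81.9   0.1] shift [-0.0213  0.0085 -0.038 ]
turn [  0.1 -90.9   0.1] shift [-0.0448  0.0147 -0.0556]
```

Emit:
drive_tool --pt "0 -7 0 -0.004 0.001 -0.004 0.1" --pt "0 -15 0 -0.008 0.002 -0.008 0.1" --pt "0 -23 0 -0.012 0.003 -0.012 0.1" --pt "0 -31 0 -0.016 0.004 -0.016 0.1" --pt "0 -39 0 -0.02 0.006 -0.022 0.1" --pt "0 -47 0 -0.024 0.008 -0.028 0.1" --pt "0 -55 0 -0.028 0.009 -0.034 0.1" --pt "0 -63 0 -0.032 0.01 -0.04 0.1" --pt "0 -71 0 -0.035 0.011 -0.045 0.1" --pt "0 -79 0 -0.035 0.011 -0.045 0.1" --pt "0 -86 0 -0.035 0.011 -0.045 0.1" --pt "0 -90 0 -0.035 0.011 -0.045 0.1"

```text
time: 35.15
ee_pos: [0.59, -0.1926, 0.1093]
eef_rot: [0.922, -0.085, -0.377, -0.036]
ft_force: [-1.4, -0.6, -4.8]
width: 0.0519
```

Run:
```python
from h import *
st();camera("top");st();goto([.59,-.2,.04],168,54)
```

```text
t 35.15 p [ 0.59   -0.1926  0.1093] F [-1.4 -0.6 -4.8] w 0.0519 q [ 0.08  1.05  0.36  0.84 -0.19  2.05 -1.39] eul [[-0.183, -0.983, -0.003], [-0.688, 0.13, -0.713]]
t 35.2 p [ 0.5934 -0.1871  0.1139] F [ 1.9  4.9 -1.1] w 0.0519 q [ 0.08  1.04  0.34  0.84 -0.18  2.05 -1.39] eul [[-0.175, -0.985, -0.012], [-0.682, 0.13, -0.719]]
turn [  1.  -10.    1.8] shift [0.0504 0.0142 0.0538]
```

Run:
```python
from h import *
goto([.55,-.215,.065],168,54)
```

```text
turn [  1.  -10.    1.8] shift [0.0064 0.0357 0.0612]
```

Emit:
drive_tool --pt "0.3 -2 0.5 0.002 0.01 0.015 0.1" --pt "0.6 -4 1 0.004 0.02 0.03 0.1" --pt "1 -6 1.5 0.005 0.03 0.045 0.1" --pt "1 -8 1.8 0.006 0.036 0.061 0.1" --pt "1 -10 1.8 0.006 0.036 0.061 0.1" --pt "1 -10 1.8 0.006 0.036 0.061 0.1" --pt "1 -10 1.8 0.006 0.036 0.061 0.1"

```text
time: 35.9
ee_pos: [0.5367, -0.2158, 0.062]
eef_rot: [0.89, -0.097, -0.443, -0.044]
ft_force: [0.3, 0.6, -3.1]
width: 0.0517
```

Run:
```python
from h import *
st();camera("top");st();goto([.55,-.215,.065],168,54)
X=cloud("scene",[[.48,.64],[-.28,-.14],[.01,.14]]);print(len(X),np.percentile(X,[2,50,98],axis=0).round(3).tolist())
```

```text
t 35.9 p [ 0.5367 -0.2158  0.062 ] F [ 0.3  0.6 -3.1] w 0.0517 q [ 0.14  1.1   0.3   0.92 -0.12  2.06 -1.38] eul [[-0.211, -0.977, 0.008], [-0.78, 0.164, -0.604]]
t 35.95 p [ 0.537  -0.216   0.0625] F [-0.3  1.  -4.5] w 0.0517 q [ 0.14  1.1   0.3   0.92 -0.12  2.06 -1.38] eul [[-0.211, -0.977, 0.008], [-0.78, 0.164, -0.605]]
turn [ 0.1 -1.2 -0.5] shift [ 0.0055 -0.0037 -0.0115]
1015 [[0.515, -0.276, 0.032], [0.571, -0.229, 0.101], [0.633, -0.147, 0.139]]
```

Emit:
drive_tool --pt "0 0 0 0.005 0 0.004 0.1" --pt "0 -1 0 0.01 0 0.0075 0.1" --pt "0 -1 0 0.014 0 0.0105 0.1" --pt "0 -1 0 0.017 0 0.0128 0.1" --pt "0 -1 0 0.019 0 0.0143 0.1" --pt "0 -1 0 0.019 0 0.0143 0.1"

```text
time: 36.6
ee_pos: [0.5361, -0.2168, 0.0382]
eef_rot: [0.886, -0.097, -0.451, -0.045]
ft_force: [-1.1, 0.5, -1.9]
width: 0.0519
```

Run:
```python
from h import *
st();camera("top");st();
```

```text
t 36.6 p [ 0.5361 -0.2168  0.0382] F [-1.1  0.5 -1.9] w 0.0519 q [ 0.14  1.15  0.3   0.9  -0.13  2.05 -1.39] eul [[-0.212, -0.977, 0.008], [-0.791, 0.167, -0.589]]
t 36.65 p [ 0.5361 -0.2168  0.0382] F [-1.7  0.3 -1.9] w 0.0516 q [ 0.14  1.15  0.3   0.9  -0.13  2.05 -1.39] eul [[-0.212, -0.977, 0.008], [-0.791, 0.167, -0.589]]
```

Emit:
drive_tool --pt "0 0 0 0.001 0 0.0008 0.1" --pt "0 0 0 0.0016 0 0.0012 0.1" --pt "0 0 0 0.0016 0 0.0012 -0.05" --pt "0 0 0 0.0016 0 0.0012 -0.15" --pt "0 0 0 0.0016 0 0.0012 -0.25" --pt "0 0 0 0.0016 0 0.0012 -0.5" --pt "0 0 0 0.0016 0 0.0012 -0.8" --pt "0 0 0 0.0016 0 0.0012 -1" --pt "0 0 0 0.0016 0 0.0012 -1"

```text
time: 37.55
ee_pos: [0.536, -0.2168, 0.0358]
eef_rot: [0.886, -0.097, -0.451, -0.045]
ft_force: [-0.1, 0.7, -0.8]
width: 0.0785
```

Run:
```python
from h import *
st();camera("top");st();goto([.531,-.216,.050],168,0)
a,_=camera("scene");b,_=camera("top")
cv2.imwrite("pics/p9.png",np.hstack([cv2.resize(a[150:250,280:380],None,fx=4,fy=4),cv2.resize(b[130:230,270:370],None,fx=4,fy=4)])[:,:,::-1])
```

```text
t 37.55 p [ 0.536  -0.2168  0.0358] F [-0.1  0.7 -0.8] w 0.0785 q [ 0.14  1.15  0.3   0.9  -0.13  2.05 -1.39] eul [[-0.212, -0.977, 0.008], [-0.791, 0.167, -0.589]]
t 37.6 p [ 0.536  -0.2168  0.0358] F [-0.2  0.3  0.5] w 0.0818 q [ 0.14  1.15  0.3   0.9  -0.13  2.05 -1.39] eul [[-0.212, -0.977, 0.008], [-0.791, 0.167, -0.589]]
turn [ 0.3 53.9 -0.5] shift [-0.0144  0.0004 -0.0042]
```

View pics/p9.png

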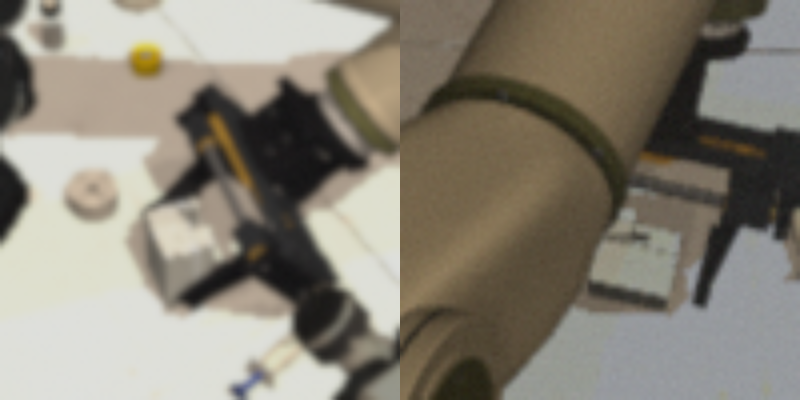

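Emit:
drive_tool --pt "0 0 0 -0.007 0 -0.005 -1" --pt "0 0 0 -0.0145 0 -0.0105 -1" --pt "0 8 0 -0.0175 0 -0.0085 -1" --pt "0 16 0 -0.0175 0 -0.0075 -1" --pt "0 24 0 -0.0175 0 -0.0065 -1" --pt "0 32 0 -0.0175 0 -0.0065 -1" --pt "0 40 0 -0.0175 0 -0.0065 -1" --pt "0 48 0 -0.0175 0 -0.0065 -1" --pt "0.3 54 -0.5 -0.0175 0 -0.0065 -0.6" --pt "0.3 54 -0.5 -0.0175 0 -0.0065 -0.3" --pt "0.3 54 -0.5 -0.0175 0 -0.0065 0.1" --pt "0.3 54 -0.5 -0.0175 0 -0.0065 0.1"

```text
time: 38.9
ee_pos: [0.5322, -0.2155, 0.0543]
eef_rot: [0.995, -0.104, 0.0, -0.0]
ft_force: [0.5, 1.1, 0.0]
width: 0.0628
```

Run:
```python
from h import *
st();camera("top");st();goto([.66,-.205,.051],168,0)
```

```text
t 38.9 p [ 0.5322 -0.2155  0.0543] F [0.5 1.1 0. ] w 0.0628 q [ 0.06  0.4   0.3   1.8  -0.14  0.96 -1.36] eul [[-0.207, -0.978, -0.0], [0.0, 0.0, -1.0]]
t 38.95 p [ 0.5322 -0.2155  0.0539] F [-0.3  0.2 -0.5] w 0.0591 q [ 0.06  0.4   0.3   1.8  -0.14  0.96 -1.36] eul [[-0.207, -0.978, -0.0], [0.0, 0.0, -1.0]]
turn [-0.  -0.   0.1] shift [ 0.1229 -0.0367  0.003 ]
```

Emit:
drive_tool --pt "0 0 0 0 0 0 0.1" --pt "0 0 0 0 0 0 0.1" --pt "0 0 0 0 0 0 0.1" --pt "0 0 0 0 0 -0.02 0.1" --pt "0 0 0 0.03 -0.01 -0.025 0.1" --pt "0 0 0 0.07 -0.02 -0.025 0.1" --pt "0 0 0 0.11 -0.033 -0.025 0.1" --pt "0 0 0 0.127 -0.038 -0.025 0.1" --pt "0 0 0 0.127 -0.038 -0.015 0.1" --pt "0 0 0 0.127 -0.038 -0.005 0.1" --pt "0 0 0 0.127 -0.038 -0.001 0.1" --pt "0 0 0 0.127 -0.038 0 0.1" --squeeze 30

```text
time: 40.15
ee_pos: [0.6616, -0.2051, 0.0537]
eef_rot: [0.994, -0.105, -0.0, -0.0]
ft_force: [-3.7, 0.1, 0.7]
width: 0.052
```

Run:
```python
from h import *
st();camera("top");st();
```

```text
t 40.15 p [ 0.6616 -0.2051  0.0537] F [-3.7  0.1  0.7] w 0.052 q [ 0.04  0.63  0.28  1.46 -0.19  1.08 -1.43] eul [[-0.208, -0.978, -0.0], [-0.001, 0.001, -1.0]]
t 40.2 p [ 0.6619 -0.2051  0.0538] F [-0.4 -1.2 -3.8] w 0.0518 q [ 0.04  0.63  0.28  1.46 -0.19  1.08 -1.43] eul [[-0.208, -0.978, -0.0], [-0.0, 0.0, -1.0]]
```

Emit:
drive_tool --pt "0 0 0 0 0 0 -0.1" --pt "0 0 0 0 0 0 -0.3" --pt "0 0 0 0 0 0 -0.6" --pt "0 0 0 0 0 0 -1" --pt "0 8 0 -0.001 0 0.004 -1" --pt "0 16 0 -0.001 0 0.008 -1" --pt "0 24 0 -0.001 0 0.012 -1" --pt "0 32 0 -0.001 0 0.016 -1" --pt "0 38 0 -0.001 0 0.02 -0.6" --pt "0 38 0 -0.001 0 0.02 -0.4" --pt "0 38 0 -0.001 0 0.02 -0.4"

```text
time: 41.3
ee_pos: [0.6628, -0.2043, 0.0352]
eef_rot: [0.94, -0.098, 0.324, 0.033]
ft_force: [-0.0, 1.1, 0.2]
width: 0.0706
```

Run:
```python
from h import *
st();camera("scene");st();goto([.661,-.205,.033],168,-38)
```

```text
t 41.3 p [ 0.6628 -0.2043  0.0352] F [-0.   1.1  0.2] w 0.0706 q [ 0.16  0.38  0.1   2.06 -0.97  0.07 -0.6 ] eul [[-0.206, -0.978, -0.002], [0.603, -0.125, -0.788]]
t 41.35 p [ 0.6619 -0.2047  0.0344] F [-0.3  0.1 -1.1] w 0.067 q [ 0.16  0.38  0.1   2.06 -0.99  0.07 -0.58] eul [[-0.208, -0.978, -0.002], [0.602, -0.127, -0.788]]
turn [-0.1  0.  -0. ] shift [-0.0015  0.0005  0.0005]
```

Emit:
drive_tool --pt "0 0 0 0 0 0 -0.1" --pt "0 0 0 0 0 0 0.1" --pt "0 0 0 0 0 0 0.1" --pt "0 0 0 0 0 0 0.1" --pt "0 0 0 0 0 0 0.1" --pt "0 0 0 0.017 0 -0.022 0.1" --pt "0 0 0 0.034 0 -0.044 0.1" --pt "0 0 0 0.05 0 -0.066 0.1" --pt "0 0 0 0.05 0 -0.066 0.1" --squeeze 40

```text
time: 42.25
ee_pos: [0.6639, -0.203, 0.1215]
eef_rot: [0.94, -0.097, 0.325, 0.032]
ft_force: [0.9, 0.1, -2.8]
width: 0.0513
```

Run:
```python
from h import *
st();camera("top");st();goto([.56,-.215,.10],168,52)
```

```text
t 42.25 p [ 0.6639 -0.203   0.1215] F [ 0.9  0.1 -2.8] w 0.0513 q [-0.31  0.26  0.61  2.04 -0.7   0.27 -0.92] eul [[-0.204, -0.979, -0.002], [0.605, -0.124, -0.786]]
t 42.3 p [ 0.6629 -0.2021  0.1189] F [-0.7  0.3 -5.6] w 0.0515 q [-0.3   0.26  0.61  2.05 -0.7   0.27 -0.91] eul [[-0.202, -0.979, -0.003], [0.603, -0.123, -0.788]]
turn [ -0.1 -90.    0.4] shift [-0.0889  0.0335 -0.0456]
```

Emit:
drive_tool --pt "0 -7 0 -0.006 0.002 -0.003 0.1" --pt "0 -15 0 -0.014 0.005 -0.007 0.1" --pt "0 -23 0 -0.022 0.008 -0.011 0.1" --pt "0 -31 0 -0.03 0.012 -0.015 0.1" --pt "0 -39 0 -0.038 0.016 -0.019 0.1" --pt "0 -47 0 -0.046 0.02 -0.023 0.1" --pt "0 -55 0 -0.055 0.023 -0.028 0.1" --pt "0 -63 0 -0.064 0.026 -0.033 0.1" --pt "0 -71 0 -0.073 0.029 -0.038 0.1" --pt "0 -79 0 -0.081 0.031 -0.042 0.1" --pt "0 -86 0 -0.089 0.033 -0.045 0.1" --pt "0 -90 0 -0.089 0.033 -0.045 0.1"

```text
time: 43.5
ee_pos: [0.5552, -0.2132, 0.0911]
eef_rot: [0.909, -0.092, -0.404, -0.044]
ft_force: [-1.3, -1.0, -7.2]
width: 0.052
```

Run:
```python
from h import *
st();camera("top");st();goto([.54,-.215,.05],168,52);goto([.54,-.215,.03],168,52)
```

```text
t 43.5 p [ 0.5552 -0.2132  0.0911] F [-1.3 -1.  -7.2] w 0.052 q [ 0.13  1.04  0.31  0.92 -0.14  2.04 -1.38] eul [[-0.202, -0.979, -0.006], [-0.726, 0.154, -0.67]]
t 43.55 p [ 0.5565 -0.2097  0.0921] F [ 0.5  2.8 -3.7] w 0.0514 q [ 0.13  1.04  0.29  0.92 -0.13  2.04 -1.38] eul [[-0.198, -0.98, -0.014], [-0.725, 0.156, -0.671]]
turn [-0.  -4.2  1. ] shift [0.0209 0.009  0.0394]
turn [-0.  -4.2  1. ] shift [0.0358 0.0093 0.0528]
```

Emit:
drive_tool --pt "0 -2 0.5 0.007 0.003 0.013 0.1" --pt "0 -4.2 1 0.014 0.006 0.026 0.1" --pt "0 -4.2 1 0.021 0.009 0.0394 0.1" --pt "0 -4.2 1 0.028 0.009 0.046 0.1" --pt "0 -4.2 1 0.032 0.009 0.0495 0.1" --pt "0 -4.2 1 0.032 0.009 0.0495 0.1" --pt "0 -4.2 1 0.032 0.009 0.0495 0.1"

```text
time: 44.25
ee_pos: [0.5417, -0.2181, 0.0412]
eef_rot: [0.895, -0.098, -0.432, -0.041]
ft_force: [0.3, 0.4, -3.6]
width: 0.0517
```

Run:
```python
from h import *
st();camera("top");st();goto([.54,-.215,.03],168,52)
```

```text
t 44.25 p [ 0.5417 -0.2181  0.0412] F [ 0.3  0.4 -3.6] w 0.0517 q [ 0.14  1.12  0.3   0.92 -0.13  2.02 -1.39] eul [[-0.21, -0.978, 0.011], [-0.766, 0.157, -0.623]]
t 44.3 p [ 0.5418 -0.2181  0.0413] F [-0.3 -0.3 -4.8] w 0.0519 q [ 0.14  1.12  0.3   0.92 -0.13  2.02 -1.39] eul [[-0.21, -0.978, 0.012], [-0.766, 0.157, -0.623]]
turn [ 0.3 -0.5 -0.6] shift [ 0.0073 -0.0028  0.0089]
```

Emit:
drive_tool --pt "0.3 -0.7 0 0.004 0 0.003 0.1" --pt "0.3 -0.7 0 0.007 0 0.0055 0.1" --pt "0.3 -0.7 0 0.009 0 0.007 0.1" --pt "0.3 -0.7 0 0.01 0 0.0078 0.1" --pt "0.3 -0.7 0 0.01 0 0.0078 0.1"

```text
time: 44.8
ee_pos: [0.5411, -0.2184, 0.0276]
eef_rot: [0.892, -0.099, -0.438, -0.044]
ft_force: [-0.6, 0.2, -4.5]
width: 0.0519
```

Run:
```python
from h import *
st();camera("top");st()
```

```text
t 44.8 p [ 0.5411 -0.2184  0.0276] F [-0.6  0.2 -4.5] w 0.0519 q [ 0.14  1.15  0.3   0.9  -0.13  2.02 -1.39] eul [[-0.215, -0.977, 0.009], [-0.774, 0.165, -0.612]]
t 44.85 p [ 0.5412 -0.2184  0.0278] F [ 0.9  0.7 -4.8] w 0.0517 q [ 0.14  1.15  0.3   0.9  -0.13  2.02 -1.39] eul [[-0.215, -0.977, 0.009], [-0.774, 0.165, -0.612]]
```

Not touching yet (it still carries 4.5 N); I'll lower it 1 mm at a time.

Emit:
drive_tool --pt "0 0 0 0.0008 0 0.0006 0.1" --pt "0 0 0 0.0016 0 0.0012 0.1" --pt "0 0 0 0.0016 0 0.0012 0.1"

```text
time: 45.15
ee_pos: [0.5412, -0.2184, 0.0257]
eef_rot: [0.892, -0.099, -0.438, -0.044]
ft_force: [-0.9, -0.4, -4.6]
width: 0.0518
```

Run:
```python
from h import *
st();camera("top");st()
```

```text
t 45.15 p [ 0.5412 -0.2184  0.0257] F [-0.9 -0.4 -4.6] w 0.0518 q [ 0.14  1.15  0.3   0.9  -0.13  2.02 -1.39] eul [[-0.215, -0.977, 0.009], [-0.774, 0.165, -0.612]]
t 45.2 p [ 0.5412 -0.2184  0.0258] F [ 0.4 -0.4 -3.7] w 0.0517 q [ 0.14  1.15  0.3   0.9  -0.13  2.02 -1.39] eul [[-0.215, -0.977, 0.009], [-0.774, 0.165, -0.612]]
```

Emit:
drive_tool --pt "0 0 0 0.0008 0 0.0006 0.1" --pt "0 0 0 0.0016 0 0.0012 0.1" --pt "0 0 0 0.0024 0 0.0018 0.1" --pt "0 0 0 0.0024 0 0.0018 0.1"

```text
time: 45.6
ee_pos: [0.5413, -0.2185, 0.0245]
eef_rot: [0.892, -0.099, -0.439, -0.044]
ft_force: [-1.4, 0.7, 7.1]
width: 0.0518
```

Run:
```python
from h import *
st();camera("scene");st()
X=cloud("scene",[[.48,.60],[-.27,-.16],[.0,.06]]);print(len(X),np.percentile(X[:,2],[5,50,80,95]).round(4))
```

```text
t 45.6 p [ 0.5413 -0.2185  0.0245] F [-1.4  0.7  7.1] w 0.0518 q [ 0.14  1.16  0.3   0.9  -0.13  2.02 -1.39] eul [[-0.215, -0.977, 0.009], [-0.774, 0.165, -0.611]]
t 45.65 p [ 0.5413 -0.2185  0.0245] F [-0.3 -0.3  7.4] w 0.0517 q [ 0.14  1.16  0.3   0.9  -0.13  2.02 -1.39] eul [[-0.215, -0.977, 0.009], [-0.774, 0.165, -0.611]]
697 [0.0004 0.0379 0.0435 0.0527]
```

Emit:
drive_tool --pt "0 0 0 -0.0004 0 -0.0003 0" --pt "0 0 0 -0.0004 0 -0.0003 -0.1" --pt "0 0 0 -0.0004 0 -0.0003 -0.3" --pt "0 0 0 -0.0004 0 -0.0003 -0.6" --pt "0 0 0 -0.0004 0 -0.0003 -1" --pt "0 0 0 -0.0004 0 -0.0003 -1" --pt "0 0 0 0 0 -0.02 -1" --pt "0 0 0 0 0 -0.05 -1" --pt "0 0 0 -0.03 0 -0.09 -1" --pt "0 8 0 -0.07 0 -0.13 -1" --pt "0 16 0 -0.11 0 -0.16 -1" --pt "0 24 0 -0.15 0 -0.18 -1"

```text
time: 46.9
ee_pos: [0.5922, -0.2241, 0.2329]
eef_rot: [0.962, -0.103, -0.253, -0.025]
ft_force: [1.1, 0.1, -2.1]
width: 0.087
```

Run:
```python
from h import *
st()
a,_=camera("scene");b,_=camera("top");st()
cv2.imwrite("pics/p10.png",np.vstack([np.hstack([cv2.resize(a[170:230,290:370],(400,300),interpolation=2),cv2.resize(b[160:220,285:365],(400,300),interpolation=2)]),np.hstack([cv2.resize(a[110:285,230:430],(400,300)),cv2.resize(b[110:285,180:380],(400,300))])])[:,:,::-1])
for cam in("scene","top"):
  X=cloud(cam,[[.46,.64],[-.29,-.16],[.036,.06]]);print(cam,len(X),rect(X),np.percentile(X[:,2],[2,50,98]).round(4))
  A=np.c_[X[:,:2],np.ones(len(X))];print(np.linalg.lstsq(A,X[:,2],rcond=None)[0][:2].round(3))
  for n,bx in dict(puck=[[.64,.72],[.06,.15],[.012,.05]],vial=[[.55,.60],[.06,.13],[.03,.08]],weight=[[.48,.56],[-.15,-.07],[.018,.05]],paste=[[.48,.66],[-.38,-.28],[.01,.05]]).items():
        Y=cloud(cam,bx)
        if len(Y)>5: print(n,len(Y),rect(Y))
```

```text
t 46.9 p [ 0.5922 -0.2241  0.2329] F [ 1.1  0.1 -2.1] w 0.087 q [ 0.07  0.79  0.42  0.94 -0.19  1.96 -1.36] eul [[-0.21, -0.978, 0.004], [-0.481, 0.1, -0.871]]
t 47.0 p [ 0.5926 -0.229   0.2524] F [-0.2 -0.9  3.2] w 0.0871 q [ 0.07  0.76  0.44  0.94 -0.19  1.96 -1.36] eul [[-0.216, -0.976, 0.008], [-0.454, 0.093, -0.886]]
scene 271 (array([ 540.7, -219.3]), array([56.3, 66.4]), 77.7) [0.0371 0.0415 0.0462]
[-0.011  0.01 ]
puck 115 (array([682. ,  98.2]), array([53.4, 49.3]), 74.2)
vial 45 (array([580.7,  80.4]), array([24.3, 19.3]), 63.1)
weight 98 (array([ 516.3, -111.9]), array([43.8, 40.7]), 62.0)
paste 91 (array([ 544.8, -336.9]), array([64.7, 26.4]), 6.4)
top 528 (array([ 539.9, -219.4]), array([51.7, 66.7]), 77.7) [0.0379 0.0427 0.0468]
[ 0.004 -0.006]
puck 317 (array([680.8,  99.5]), array([51.6, 50.3]), 0.1)
vial 77 (array([579. ,  81.2]), array([19.2, 20.8]), 12.2)
paste 239 (array([ 569.5, -329.9]), array([116.9,  21.7]), 12.9)
```

View pics/p10.png

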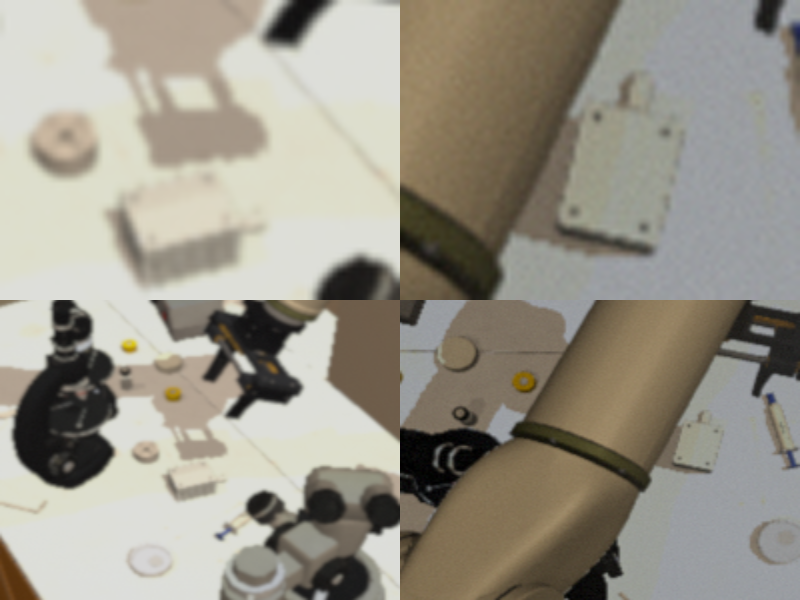

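The case lies flat with its four feet up, its top at z ≈ 42 mm with no slope, and the tab low on the far side. The arm is clear, and the puck, vial, weight and paste are where they were.

Emit:
drive_tool --pt "0 0 0 0 0 0 -1" --pt "0 0 0 0 0 0 -1" --pt "0 0 0 0 0 0 -1"

```text
time: 47.8
ee_pos: [0.5923, -0.2275, 0.2424]
eef_rot: [0.963, -0.106, -0.246, -0.022]
ft_force: [-0.2, -0.3, 0.3]
width: 0.0871
```

```bash
python3 -c "
from h import *
st();print(close_job())"
```

```text
t 47.8 p [ 0.5923 -0.2275  0.2424] F [-0.2 -0.3  0.3] w 0.0871 q [ 0.06  0.78  0.44  0.94 -0.19  1.96 -1.36] eul [[-0.215, -0.977, 0.009], [-0.469, 0.095, -0.878]]
the job is handed in; nothing more can be done
None
```

I opened the lid by its tab until it stayed open, put the black specimen in its pocket and pushed the lid shut. I then turned the case over and handed the job in at about 48 s of the 72 s allowed.

The case was not turned over in one grip, because the wrist could not tilt a full 180°. I turned it 90° twice, standing it on its hinged side in between and taking new grips there. Before that I moved it about 9 cm and turned it 25° so the wrist could tilt far enough. It ended near (0.54, -0.22), about 2 cm from where it started.

**Last checks:**
- **Case:** both cameras put its upper face at about 42 mm (41.5 and 42.7) with a slope of at most about 1%. The picture shows the lid shut, the feet up and the tab low.
- **Bystanders:** the puck, vial, weight and paste syringe were found where they started to within a few millimetres. For the weight this rests on the scene camera alone. The puck's first reading had part of the specimen mixed in, so its comparison is rougher.
- **Robot:** it ended clear of everything, with the wrist force near zero.
- **Specimen:** I saw it in the pocket before shutting the lid. Afterwards I can only infer it is inside, since nothing showed the lid opening during the turn, though I did not check at every step.

I viewed 12 pictures, two over the budget of 10.

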